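# Empty the polishing barrel and sort the toggles

## Robot

A 7-joint arm with a two-finger parallel gripper is mounted at the origin on the work surface. World frame = base frame: x ahead of the robot, y to its left, z up, the work surface at z = 0. Lengths are in m, angles in rad, forces in N, time in s.
With the tool pointing down it reaches from about 0.35 to 0.9 m from the base axis. Payload 19.9 kg.
Tool frame: the origin (TCP) lies on the mounting face of the last link; the fingertips stand env.tips_ahead ahead of it and the grasp point (between the pads) lies 155 mm ahead of it (env.tips_ahead is the distance from the TCP to the fingertips, in m); z points along the fingers, y is the line along which they close (so a half turn about z gives the same grasp; the last joint's range is limited). The gripper opens to 85 mm and grips with 20 to 120 N. Pads are 22 mm wide; open, the fingers measure 114 mm over their backs; the gripper's body (76 mm by 85 mm) begins 54 mm behind the grasp point. The pads swing forward as they close: fully open they stand 13 mm farther back than shut.
Start: joints at [-0.042, 0.417, -0.01, 1.614, 0.005, 1.111, -0.053], TCP at [0.625, 0, 0.405] pointing down, gripper open.
Joint ranges: [-2.81, 2.81], [-0.39, 2.02], [-1.27, 1.25], [0.06, 2.57], [-1.19, 4.33], [0.19, 2], [-2.82, 2.82]. Speed limits (rad/s): [1.89, 1.89, 2.39, 2.39, 3.01, 3.01, 3.01].

## Interface

Orientations are given as a unit quaternion [w, x, y, z].
In Python, from bench import monitor, snapshot, calibration, sign_off, env gives the robot as it stands.
- The arm moves only by the tool move_arm, never from a script. Its arguments are lists of equal length, an entry for each row: "offset": the shift along the tool's x, y, z in mm, a list of three; "twist": the turn, a rotation vector about the tool's x, y, z in rad, a list of three; "jaw": the gripper's target within -1 to 1 (shut at 1, half-way at 0, fully open at -1). In form: {"offset": [[dx, dy, dz], ...], "twist": [[wx, wy, wz], ...], "jaw": [jaw, ...]}. A call has exactly 10 rows; each row shifts and turns the commanded pose from where the row before left it, along the tool's axes as they then stand; what a row does not reach is not made up. A row lasts 1/12 s, in which the tool goes at most 41.7 mm and 7.16 degrees, less where a joint would pass 70% of its speed; a pose out of reach is approached as far as the arm can. A call with a gripper value outside its range is refused whole. The fingers move at their own pace and stop on an object; "grip_force" is the grip in N (left out, the last holds). Time passes only in rows, so rows that do not move let the fingers close, or fill a call up. It gives the time, the measured TCP pose, the force, the opening and the grip force at its end, in the units of the state.
- monitor.state(): the state, without advancing time (a new reading comes with each control period).
- snapshot(name): name is "scene" or "side" or "wrist"; returns (picture, depth): 400x640x3 uint8, red, green, blue; 400x640 float32, m along the optical axis (not along the pixel's ray), 0 where there is no reading.
- calibration(name): a dict with "camera_matrix" (3x3 intrinsics, pixels), "R" (3x3) and "t" (3): a world point X has camera coordinates R X + t; the wrist camera has in their place "T_tool_cam" (4x4, takes a point from camera to tool coordinates, whose origin is the TCP and whose axes are the flange's). Camera axes: x right, y down, z forward; pixel columns grow to the right and rows downward; lengths in m; the calibration is good to about 2 mm. A picture is of the moment at which its call begins: read the wrist's pose just before it. calibration takes no time and is no camera call.
- sign_off(): hands the job in; it is judged then, once.
The state is a dict: "time_s": time; "qpos": joint angles; "qvel": joint speeds; "joint_torque": joint torques, N m; "eef_pos": TCP position; "tool_rot": TCP orientation; "ft_force": force on the tool from outside, world axes, zero at the start; "wrist_torque": the same for the moment, N m; "grip_width": finger opening in m; "grip_force": force on a finger pad.
Only numpy, scipy, OpenCV 4.12 (cv2) and the standard library are available. Lean on these libraries where they do the work, as an engineer would, in place of code of your own. Each camera call takes 0.05 s, during which the arm holds its last target. There are 200 camera calls.

## Task

The polishing barrel has finished its batch of coat toggles: turn it in its cradle with its crank pins until its open side faces down and all toggles have dropped out, then pull the catch tray fully out from under it. Lay every good toggle flat in a compartment of its own in the black display case and put every toggle with a red band into the red reject bin; then push the empty tray fully home again, leaving the barrel's open side facing down and the other things on the table where they are.

Things in the scene. Friction and masses are not known exactly. Their poses are not given: they have to be found in the camera images.
- cradle: fixed cradle that carries the barrel and the catch tray; origin on the table under the middle of the barrel, whose axle lies 190 mm above it. Its x axis runs along the barrel's axle, its y axis is the direction in which the tray is drawn out. Two wooden end frames stand at x = -109 and +109 mm (12 mm thick, 70 mm wide, up to 195 mm high, on foot rails 260 mm long and 30 mm high).
- barrel (a joint): turn of the hexagonal wooden barrel about the cradle's x axis (rad): 0 = open side (87 x 170 mm) up, +-3.14 = down; positive turns the top towards the cradle's -y, where a skirt catches the fall; the other way toggles may hop the tray's lip. Turns to 6.3 rad, stays where left (friction 0.25 N m). 182 mm long, 150 mm across flats inside, corners 94 mm from the axle.
- crank_pin0 (a point): middle of the grip of one of four red crank pins on a brass cross at the barrel's -x end: 14 mm thick, parallel to the axle and 80 mm from it, reaching from x = -138 to -207 mm of the cradle, at 45, 135, 225, 315 degrees from the open side. Straddle or pinch it from above and lead it round.
- crank_pin1 (a point): middle of the grip of one of four red crank pins on a brass cross at the barrel's -x end: 14 mm thick, parallel to the axle and 80 mm from it, reaching from x = -138 to -207 mm of the cradle, at 45, 135, 225, 315 degrees from the open side. Straddle or pinch it from above and lead it round.
- crank_pin2 (a point): middle of the grip of one of four red crank pins on a brass cross at the barrel's -x end: 14 mm thick, parallel to the axle and 80 mm from it, reaching from x = -138 to -207 mm of the cradle, at 45, 135, 225, 315 degrees from the open side. Straddle or pinch it from above and lead it round.
- crank_pin3 (a point): middle of the grip of one of four red crank pins on a brass cross at the barrel's -x end: 14 mm thick, parallel to the axle and 80 mm from it, reaching from x = -138 to -207 mm of the cradle, at 45, 135, 225, 315 degrees from the open side. Straddle or pinch it from above and lead it round.
- tray (a joint): how far the grey catch tray is drawn out from under the barrel along the cradle's y (m): 0 = home, 0.25 = fully out against its stop. Runs with about 1.5 N of friction and stays where it is left. The tray is 190 (x) x 220 (y) mm, with a brass lip 6 mm high and 4 mm thick.
- tray_floor (a point): centre of the upper face of the tray's floor, 12 mm above the table; axes as the cradle's. Home, it lies 15 mm from the cradle's origin along y. On the cradle's -y side a brass skirt slopes from y = -106 mm (152 mm above the table) down to y = -55 mm (60 mm above the table), and below it a fixed board at y = -70 mm reaches down to 24 mm, so that the tray's lip passes but no toggle.
- tray_handle (a point): centre of the tray's red handle bar: 80 mm along x, 14 mm thick along y, 16 mm high, its centre 62 mm above the table, on two 12 mm brass posts 30 mm either side of its centre; it stands 48 mm clear of the tray's lip
- good1: eight-sided spindle-shaped coat toggle, 76 mm long along its own x, 28 mm across the flats of its middle 36 mm, tapering to 18 mm at both ends, 50 g; origin at its centre (14 mm above what it lies on). Starts in the barrel; absent in some starts. Amber with two thin brass rings: a good one.
- good2: eight-sided spindle-shaped coat toggle, 76 mm long along its own x, 28 mm across the flats of its middle 36 mm, tapering to 18 mm at both ends, 50 g; origin at its centre (14 mm above what it lies on). Starts in the barrel; absent in some starts. Dark brown with two thin brass rings: a good one.
- good3: eight-sided spindle-shaped coat toggle, 76 mm long along its own x, 28 mm across the flats of its middle 36 mm, tapering to 18 mm at both ends, 50 g; origin at its centre (14 mm above what it lies on). Starts in the barrel; absent in some starts. Dark green with two thin brass rings: a good one.
- good4: eight-sided spindle-shaped coat toggle, 76 mm long along its own x, 28 mm across the flats of its middle 36 mm, tapering to 18 mm at both ends, 50 g; origin at its centre (14 mm above what it lies on). Starts in the barrel; absent in some starts. Pale blue with two thin brass rings: a good one.
- reject1: eight-sided spindle-shaped coat toggle, 76 mm long along its own x, 28 mm across the flats of its middle 36 mm, tapering to 18 mm at both ends, 50 g; origin at its centre (14 mm above what it lies on). Starts in the barrel; absent in some starts. Cream with a broad bright red band round its middle: a reject.
- reject2: eight-sided spindle-shaped coat toggle, 76 mm long along its own x, 28 mm across the flats of its middle 36 mm, tapering to 18 mm at both ends, 50 g; origin at its centre (14 mm above what it lies on). Starts in the barrel; absent in some starts. Cream with a broad bright red band round its middle: a reject.
- case: fixed flat black display case with brass rim, 126 (x) x 204 (y) mm, with 2 x 2 compartments, floor 12 mm above the table, walls 6 mm higher and 5 mm thick; origin under its centre, on the table. The compartments' centres lie at x = +-30, y = +-50 mm, inside about 55 mm (x) x 95 mm (y): a toggle lies with its length along y.
- bin: fixed red open reject bin, 130 (x) x 180 (y) x 55 mm high, walls and floor 4 mm; origin under its centre
- button_a: bystander: orange-brown coat button lying flat, 62 mm across, 11 mm thick; leave alone
- button_b: bystander: black coat button lying flat, 62 mm across, 11 mm thick; leave alone
- button_c: bystander: dark red coat button lying flat, 62 mm across, 11 mm thick; leave alone
- spool: bystander: upright ochre thread spool, 52 mm across, 60 mm high
- jar: bystander: amber glass jar with brass cap, 64 mm across, 85 mm high
- tin: bystander: brass-coloured tin, 72 mm across, 50 mm high
- brush: bystander: brush 170 mm long, lying on the table near the robot

How it is judged:
On the way, in this order (a step that is already met when the one before it is completed fails the run):
1. the barrel's open side faces down and no toggle is left in it ((value of joint barrel between 2.75 and 3.53 rad or value of joint barrel between -3.53 and -2.75 rad) and height (world z) of each of good1, good2, good3, good4, reject1, reject2 below 0.1 m), for 0.2 s.
2. the catch tray is drawn fully out (value of joint tray above 0.23 m), for 0.2 s.
At the end, for the whole second after the job is handed in: The barrel's open side faces down (within 22 degrees); the tray is home (within 15 mm); each good toggle lies at rest on the floor of a compartment of the case, its centre within 22 mm (x) and 30 mm (y) of the compartment's centre, no two in one compartment; each reject lies at rest in the bin ((value of joint barrel between 2.75 and 3.53 rad or value of joint barrel between -3.53 and -2.75 rad) and value of joint tray below 0.015 m and linear speed of each of good1, good2, good3, good4, reject1, reject2 below 0.02 m/s and z of good1 in the frame of case between 0.02 and 0.031 m and ((x of good1 in the frame of case between -0.052 and -0.008 m and y of good1 in the frame of case between -0.08 and -0.02 m) or (x of good1 in the frame of case between -0.052 and -0.008 m and y of good1 in the frame of case between 0.02 and 0.08 m) or (x of good1 in the frame of case between 0.008 and 0.052 m and y of good1 in the frame of case between -0.08 and -0.02 m) or (x of good1 in the frame of case between 0.008 and 0.052 m and y of good1 in the frame of case between 0.02 and 0.08 m)) and z of good2 in the frame of case between 0.02 and 0.031 m and ((x of good2 in the frame of case between -0.052 and -0.008 m and y of good2 in the frame of case between -0.08 and -0.02 m) or (x of good2 in the frame of case between -0.052 and -0.008 m and y of good2 in the frame of case between 0.02 and 0.08 m) or (x of good2 in the frame of case between 0.008 and 0.052 m and y of good2 in the frame of case between -0.08 and -0.02 m) or (x of good2 in the frame of case between 0.008 and 0.052 m and y of good2 in the frame of case between 0.02 and 0.08 m)) and z of good3 in the frame of case between 0.02 and 0.031 m and ((x of good3 in the frame of case between -0.052 and -0.008 m and y of good3 in the frame of case between -0.08 and -0.02 m) or (x of good3 in the frame of case between -0.052 and -0.008 m and y of good3 in the frame of case between 0.02 and 0.08 m) or (x of good3 in the frame of case between 0.008 and 0.052 m and y of good3 in the frame of case between -0.08 and -0.02 m) or (x of good3 in the frame of case between 0.008 and 0.052 m and y of good3 in the frame of case between 0.02 and 0.08 m)) and z of good4 in the frame of case between 0.02 and 0.031 m and ((x of good4 in the frame of case between -0.052 and -0.008 m and y of good4 in the frame of case between -0.08 and -0.02 m) or (x of good4 in the frame of case between -0.052 and -0.008 m and y of good4 in the frame of case between 0.02 and 0.08 m) or (x of good4 in the frame of case between 0.008 and 0.052 m and y of good4 in the frame of case between -0.08 and -0.02 m) or (x of good4 in the frame of case between 0.008 and 0.052 m and y of good4 in the frame of case between 0.02 and 0.08 m)) and horizontal distance between each of good2, good3, good4 and good1 above 0.04 m and horizontal distance between each of good3, good4 and good2 above 0.04 m and horizontal distance between good4 and good3 above 0.04 m and x of reject1 in the frame of bin between -0.062 and 0.062 m and y of reject1 in the frame of bin between -0.087 and 0.087 m and z of each of reject1, reject2 in the frame of bin below 0.055 m and x of reject2 in the frame of bin between -0.062 and 0.062 m and y of reject2 in the frame of bin between -0.087 and 0.087 m); the robot touches nothing.
It fails at once if a bystander is shifted by more than 40 mm (distance of any of button_a, button_b, button_c, spool, jar, tin, brush from where it was at the start of the episode above 0.04 m).
Of good1, good2, good3, good4, reject1, reject2 only 4 to 5 are there at a start; the rules pass over those that are not, and their reading is None.
At some moment in a run one of reject1, reject2 may be knocked a few centimetres aside while the robot is not near it.
Once in a run the grip may slacken for a moment while it holds something.
It also fails if it takes over 210 s, if anything falls off the work surface, if the arm or the gripper's body presses on something with over 40 N, if the wrist force passes 120 N, or if a joint passes its speed limit or range.

## Working session

There is one attempt and no reset: what is moved stays moved. The work goes in short steps, Python scripts to look and compute and a tool call to move; the robot and the scene stay as the last step left them, time stands still between calls to the robot, and variables do not carry over. Pictures are saved under pics/ and viewed, at most 14 in all, crops included, and the job is handed in when it is done.

Besides the shell and the picture viewer there is one more tool, called after "Call:" by a JSON object that holds its "api" and its "payload". move_arm: Moves the arm, as the interface text tells. Its arguments: {"type":"object","properties":{"offset":{"type":"array"},"twist":{"type":"array"},"jaw":{"type":"array"},"grip_force":{"type":"number"}},"required":["offset","twist","jaw"]}

```bash
ls; mkdir -p pics; python3 - <<'E'
from bench import monitor, snapshot, calibration, env
import cv2, numpy as np
s=monitor.state(); print({k:np.round(v,3) for k,v in s.items()}, env.tips_ahead)
for n in ["scene","side"]:
    p,d=snapshot(n); cv2.imwrite(f"pics/{n}0.png",p[:,:,::-1]); np.save(f"pics/{n}0.npy",d)
    c=calibration(n); print(n,np.round(c["camera_matrix"],1).tolist(),np.round(c["R"],3).tolist(),np.round(c["t"],3))
print(calibration("wrist"))
E
```

```text
pics
{'time_s': np.float64(0.0), 'qpos': array([-0.041,  0.418, -0.01 ,  1.614,  0.005,  1.111, -0.053]), 'qvel': array([ 0.   ,  0.001,  0.001,  0.001, -0.001, -0.001, -0.001]), 'joint_torque': array([ 0.0000e+00, -8.6444e+01,  6.7900e-01, -4.3490e+01,  1.9000e-02,
        7.0000e-03,  0.0000e+00]), 'eef_pos': array([ 0.625, -0.   ,  0.404]), 'tool_rot': array([-0.   ,  0.707,  0.707, -0.   ]), 'ft_force': array([ 0.18 ,  0.083, -0.263]), 'wrist_torque': array([-0.039,  0.026, -0.014]), 'grip_force': np.float64(0.0), 'grip_width': np.float64(0.086)} 0.1734
scene [[444.5, 0.0, 316.3], [0.0, 444.5, 209.2], [0.0, 0.0, 1.0]] [[0.944, 0.331, 0.008], [0.292, -0.821, -0.491], [-0.155, 0.466, -0.871]] [-0.531 -0.043  1.69 ]
side [[408.3, 0.0, 317.0], [0.0, 408.3, 200.2], [0.0, 0.0, 1.0]] [[-0.78, -0.625, -0.017], [-0.334, 0.44, -0.834], [0.529, -0.645, -0.552]] [0.46  0.298 1.085]
{'camera_matrix': array([[303.35870429,   0.        , 323.15318214],
       [  0.        , 303.35870429, 192.90763567],
       [  0.        ,   0.        ,   1.        ]]), 'T_tool_cam': array([[-5.20792025e-05, -9.59549928e-01, -2.81538510e-01,
         7.10524924e-02],
       [ 9.99999773e-01,  1.38973209e-04, -6.58634312e-04,
         5.86465088e-05],
       [ 6.71118817e-04, -2.81538481e-01,  9.59549704e-01,
         3.10500671e-02],
       [ 0.00000000e+00,  0.00000000e+00,  0.00000000e+00,
         1.00000000e+00]])}
```

View pics/scene0.png

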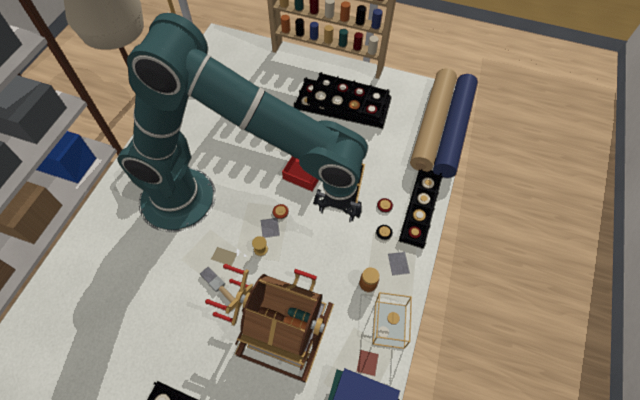

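View pics/side0.png

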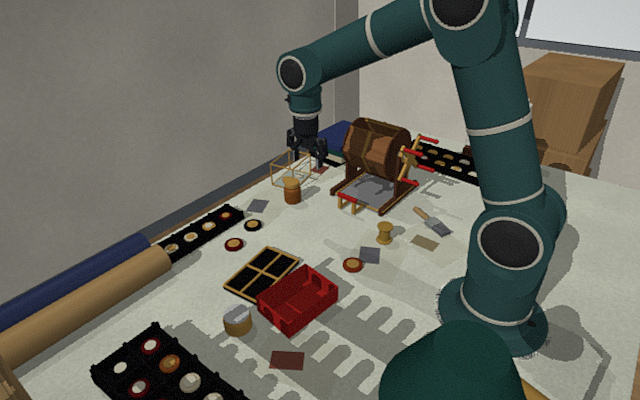

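The scene view shows the barrel at about (283,320), with its red crank pins at left (215–245, 270–315) and the red tray handle at (305,274). The side view shows the case at (262,275), the bin at (298,300), the spool at (385,232), the jar at (291,190) and the tin at (237,320).

```bash
cat > h.py <<'E'
from bench import monitor, snapshot, calibration, env
import cv2, numpy as np
from scipy.spatial.transform import Rotation as Ro
def pose():
    s=monitor.state(); w,x,y,z=s["tool_rot"]; return Ro.from_quat([x,y,z,w]).as_matrix(), np.array(s["eef_pos"])
def cam(n):
    c=calibration(n); K=c["camera_matrix"]
    if n=="wrist":
        Rt,p=pose(); T=c["T_tool_cam"]; R=Rt@T[:3,:3]; o=Rt@T[:3,3]+p
    else: R=c["R"].T; o=-R@c["t"]
    return K,R,o
def take(n,name=None):
    C=cam(n); p,d=snapshot(n)
    if name: cv2.imwrite(f"pics/{name}.png",p[:,:,::-1])
    return C,p,d
def cloud(C,d):   # world point per pixel
    K,R,o=C; v,u=np.mgrid[:400,:640]
    r=np.stack([(u-K[0,2])/K[0,0],(v-K[1,2])/K[1,1],np.ones_like(u)],-1)*d[...,None]
    return r@R.T+o
def plane(C,uv,z):
    K,R,o=C; r=R@np.array([(uv[0]-K[0,2])/K[0,0],(uv[1]-K[1,2])/K[1,1],1]); return o+r*(z-o[2])/r[2]
def blobs(mask,P,amin=20):
    n,l,st,ce=cv2.connectedComponentsWithStats(mask.astype(np.uint8))
    for i in range(1,n):
        if st[i,4]>=amin:
            q=P[l==i]; print(ce[i].round(),st[i,4],"mean",q.mean(0).round(3),"lo",np.percentile(q,5,0).round(3),"hi",np.percentile(q,95,0).round(3))
def red(p):
    h=cv2.cvtColor(p,cv2.COLOR_RGB2HSV); return ((h[...,0]<5)|(h[...,0]>174))&(h[...,1]>180)&(h[...,2]>90)
E
python3 - <<'E'
from h import *
for n in ["scene","side"]:
    C=cam(n); p=cv2.imread(f"pics/{n}0.png")[:,:,::-1].copy(); P=cloud(C,np.load(f"pics/{n}0.npy"))
    print(n); blobs(red(p),P)
    if n=="side":
        for uv in [(258,247),(299,256),(224,290),(265,300),(291,183),(385,225),(237,315),(352,265),(234,243),(252,225),(430,220)]: print(uv,P[uv[1],uv[0]].round(3))
        h=cv2.cvtColor(p,cv2.COLOR_RGB2HSV); m=(h[...,2]<45); m[:,:220]=0;m[:,305:]=0;m[:240]=0;m[310:]=0; blobs(m,P,30)
E
```

```text
scene
[298. 176.] 480 mean [0.406 0.239 0.02 ] lo [ 0.358  0.2   -0.   ] hi [0.464 0.297 0.055]
[233. 269.] 51 mean [ 0.407 -0.277  0.276] lo [ 0.373 -0.273  0.248] hi [ 0.428 -0.266  0.257]
[305. 274.] 62 mean [ 0.575 -0.151  0.07 ] lo [ 0.543 -0.156  0.064] hi [ 0.608 -0.146  0.076]
[235. 282.] 23 mean [ 0.389 -0.272  0.139] lo [ 0.373 -0.276  0.137] hi [ 0.404 -0.269  0.142]
[215. 304.] 59 mean [ 0.399 -0.382  0.254] lo [ 0.372 -0.385  0.251] hi [ 0.425 -0.378  0.258]
[222. 317.] 48 mean [ 0.399 -0.385  0.141] lo [ 0.373 -0.388  0.137] hi [ 0.425 -0.382  0.145]
side
[428. 139.] 54 mean [ 0.396 -0.376  0.252] lo [ 0.367 -0.381  0.247] hi [ 0.426 -0.372  0.256]
[413. 152.] 78 mean [ 0.398 -0.272  0.244] lo [ 0.366 -0.272  0.243] hi [ 0.429 -0.26   0.252]
[426. 168.] 58 mean [ 0.397 -0.393  0.132] lo [ 0.365 -0.423  0.114] hi [ 0.432 -0.376  0.142]
[410. 181.] 67 mean [ 0.396 -0.267  0.135] lo [ 0.367 -0.271  0.129] hi [ 0.426 -0.263  0.139]
[347. 197.] 80 mean [ 0.57  -0.146  0.066] lo [ 0.534 -0.152  0.06 ] hi [ 0.606 -0.14   0.072]
[299. 300.] 1281 mean [0.417 0.289 0.021] lo [0.377 0.206 0.002] hi [0.461 0.387 0.055]
(258, 247) [ 0.688  0.185 -0.004]
(299, 256) [ 0.55   0.139 -0.001]
(224, 290) [0.623 0.383 0.002]
(265, 300) [0.487 0.352 0.024]
(291, 183) [ 0.771 -0.077  0.083]
(385, 225) [ 0.382 -0.093  0.06 ]
(237, 315) [0.491 0.445 0.047]
(352, 265) [0.386 0.085 0.014]
(234, 243) [0.749 0.231 0.013]
(252, 225) [0.778 0.124 0.008]
(430, 220) [ 0.3   -0.26   0.018]
[264. 259.] 290 mean [0.617 0.227 0.014] lo [0.597 0.186 0.009] hi [0.641 0.263 0.014]
[280. 265.] 313 mean [0.559 0.218 0.012] lo [0.537 0.178 0.009] hi [0.581 0.255 0.014]
[242. 278.] 353 mean [0.603 0.328 0.017] lo [0.585 0.285 0.009] hi [0.63  0.364 0.015]
[259. 286.] 351 mean [0.548 0.318 0.014] lo [0.529 0.277 0.009] hi [0.57  0.356 0.014]
[241. 296.] 44 mean [0.563 0.373 0.007] lo [0.513 0.367 0.003] hi [0.617 0.379 0.01 ]
```

```bash
python3 - <<'E'
from h import *
for n in ["scene","side"]:
    C=cam(n); p=cv2.imread(f"pics/{n}0.png")[:,:,::-1].copy(); P=cloud(C,np.load(f"pics/{n}0.npy"))
    k,l,st,ce=cv2.connectedComponentsWithStats(red(p).astype(np.uint8))
    for i in range(1,k):
        if 20<=st[i,4]<100:
            q=P[l==i]; m=np.median(q,0); q=q[np.abs(q-m).max(1)<.05]; q=q[np.abs(q[:,1]-m[1])<.015]
            a=np.polyfit(q[:,0],q[:,1],1); print(n,ce[i].round(),"slope",a[0].round(3),"mid",((q.min(0)+q.max(0))/2).round(3),len(q))
    if n=="side":
        m=red(p)&(P[...,2]>.045)&(P[...,1]>.15); q=P[m][:,:2].astype(np.float32); print("bin rim",cv2.minAreaRect(q))
E
```

```text
scene [233. 269.] slope -0.015 mid [ 0.4   -0.269  0.252] 50
scene [305. 274.] slope -0.014 mid [ 0.575 -0.151  0.069] 62
scene [235. 282.] slope -0.005 mid [ 0.389 -0.272  0.14 ] 23
scene [215. 304.] slope -0.02 mid [ 0.399 -0.382  0.254] 59
scene [222. 317.] slope -0.003 mid [ 0.399 -0.385  0.14 ] 48
side [428. 139.] slope -0.044 mid [ 0.395 -0.377  0.252] 54
side [413. 152.] slope -0.033 mid [ 0.396 -0.266  0.247] 76
side [426. 168.] slope -0.034 mid [ 0.392 -0.381  0.137] 55
side [410. 181.] slope -0.025 mid [ 0.398 -0.269  0.134] 67
side [347. 197.] slope -0.02 mid [ 0.57  -0.145  0.065] 79
bin rim ((0.22448870539665222, 0.5659018158912659), (0.21242952346801758, 0.8700426816940308), 35.810577392578125)
```

Call:
{"api": "move_arm", "payload": {"offset": [[-27, -23.3, -10], [-27, -23.3, -10], [-27, -23.3, -10], [-27, -23.3, -10], [-27, -23.3, -10], [-27, -23.3, -10], [-27, -23.3, -10], [-27, -23.3, -10], [-27, -23.3, -10], [-27, -23.3, -10]], "twist": [[0, 0, 0], [0, 0, 0], [0, 0, 0], [0, 0, 0], [0, 0, 0], [0, 0, 0], [0, 0, 0], [0, 0, 0], [0, 0, 0], [0, 0, 0]], "jaw": [-1, -1, -1, -1, -1, -1, -1, -1, -1, -1]}}

```text
time_s: 0.93
eef_pos: [0.3905, -0.271, 0.5051]
tool_rot: [-0.0, 0.707, 0.707, 0.0]
ft_force: [0.4, -1.1, 1.1]
grip_width: 0.0855
grip_force: 0.0
```

Call:
{"api": "move_arm", "payload": {"offset": [[0, 0, 0], [0, 0, 0], [0, 0, 0], [0, 0, 0], [0, 0, 0], [0, 0, 0], [0, 0, 0], [0, 0, 0], [0, 0, 0], [0, 0, 0]], "twist": [[0, 0, -0.12], [0, 0, -0.12], [0, 0, -0.12], [0, 0, -0.12], [0, 0, -0.12], [0, 0, -0.12], [0, 0, -0.12], [0, 0, -0.12], [0, 0, -0.12], [0, 0, -0.12]], "jaw": [-1, -1, -1, -1, -1, -1, -1, -1, -1, -1]}}

```text
time_s: 1.77
eef_pos: [0.3919, -0.2699, 0.5044]
tool_rot: [-0.0, 0.181, 0.983, 0.0]
ft_force: [0.8, -0.4, 0.2]
grip_width: 0.0857
grip_force: 0.0
```

Call:
{"api": "move_arm", "payload": {"offset": [[0, 0, 0], [0, 0, 0], [0, 0, 0], [0, 0, 0], [0, 0, 0], [0, 0, 0], [0, 0, 0], [0, 0, 0], [0, 0, 0], [0, 0, 0]], "twist": [[0, 0, -0.12], [0, 0, -0.12], [0, 0, -0.11], [0, 0, 0], [0, 0, 0], [0, 0, 0], [0, 0, 0], [0, 0, 0], [0, 0, 0], [0, 0, 0]], "jaw": [-1, -1, -1, -1, -1, -1, -1, -1, -1, -1]}}

```text
time_s: 2.6
eef_pos: [0.392, -0.27, 0.5047]
tool_rot: [-0.0, 0.011, 1.0, -0.0]
ft_force: [0.7, 0.2, -0.2]
grip_width: 0.0856
grip_force: 0.0
```

Call:
{"api": "move_arm", "payload": {"offset": [[0, 0, 20], [0, 0, 20], [0, 0, 20], [0, 0, 20], [0, 0, 15], [0, 0, 7], [0, 0, 0], [0, 0, 0], [0, 0, 0], [0, 0, 0]], "twist": [[0, 0, 0], [0, 0, 0], [0, 0, 0], [0, 0, 0], [0, 0, 0], [0, 0, 0], [0, 0, 0], [0, 0, 0], [0, 0, 0], [0, 0, 0]], "jaw": [-1, -1, -1, -1, -1, -1, 0.5, 1, 1, 1], "grip_force": 30}}

```text
time_s: 3.43
eef_pos: [0.3922, -0.2701, 0.4036]
tool_rot: [0.001, 0.01, 1.0, -0.0]
ft_force: [-0.0, 0.1, 0.9]
grip_width: 0.0388
grip_force: 0.0
```

Call:
{"api": "move_arm", "payload": {"offset": [[0, 0, 0], [0, 0, 0], [0, 0, 0], [0, 0, 0], [0, 0, 0], [0, 0, 0], [0, 0, 0], [0, 0, 0], [0, 0, 0], [0, 0, 0]], "twist": [[0, 0, 0], [0, 0, 0], [0, 0, 0], [0, 0, 0], [0, 0, 0], [0, 0, 0], [0, 0, 0], [0, 0, 0], [0, 0, 0], [0, 0, 0]], "jaw": [1, 1, 1, 1, 1, 1, 1, 1, 1, 1]}}

```text
time_s: 4.27
eef_pos: [0.3921, -0.2696, 0.4032]
tool_rot: [0.0, 0.01, 1.0, 0.0]
ft_force: [-2.7, 6.2, 6.7]
grip_width: 0.0128
grip_force: 29.4
```

Gripped (width 12.8 mm). Lead the pin round 90°.

Call:
{"api": "move_arm", "payload": {"offset": [[0, -3.04, -2.88], [0, -3.18, -2.72], [0, -3.32, -2.55], [0, -3.45, -2.37], [0, -3.57, -2.19], [0, -3.68, -2.0], [0, -3.78, -1.8], [0, -3.87, -1.6], [0, -3.95, -1.4], [0, -4.02, -1.19]], "twist": [[0, 0, 0], [0, 0, 0], [0, 0, 0], [0, 0, 0], [0, 0, 0], [0, 0, 0], [0, 0, 0], [0, 0, 0], [0, 0, 0], [0, 0, 0]], "jaw": [1, 1, 1, 1, 1, 1, 1, 1, 1, 1]}}

```text
time_s: 5.1
eef_pos: [0.3918, -0.3048, 0.4243]
tool_rot: [0.001, 0.01, 1.0, 0.001]
ft_force: [1.3, 9.6, 0.4]
grip_width: 0.013
grip_force: 29.2
```

Call:
{"api": "move_arm", "payload": {"offset": [[0, -4.07, -0.98], [0, -4.12, -0.76], [0, -4.15, -0.55], [0, -4.18, -0.33], [0, -4.19, -0.11], [0, -4.19, 0.11], [0, -4.18, 0.33], [0, -4.15, 0.55], [0, -4.12, 0.76], [0, -4.07, 0.98]], "twist": [[0, 0, 0], [0, 0, 0], [0, 0, 0], [0, 0, 0], [0, 0, 0], [0, 0, 0], [0, 0, 0], [0, 0, 0], [0, 0, 0], [0, 0, 0]], "jaw": [1, 1, 1, 1, 1, 1, 1, 1, 1, 1]}}

```text
time_s: 5.93
eef_pos: [0.3911, -0.3465, 0.4239]
tool_rot: [0.001, 0.01, 1.0, 0.001]
ft_force: [5.8, 10.3, -4.5]
grip_width: 0.0126
grip_force: 30.6
```

Call:
{"api": "move_arm", "payload": {"offset": [[0, -4.02, 1.19], [0, -3.95, 1.4], [0, -3.87, 1.6], [0, -3.78, 1.8], [0, -3.68, 2.0], [0, -3.57, 2.19], [0, -3.45, 2.37], [0, -3.32, 2.55], [0, -3.18, 2.72], [0, -3.04, 2.88]], "twist": [[0, 0, 0], [0, 0, 0], [0, 0, 0], [0, 0, 0], [0, 0, 0], [0, 0, 0], [0, 0, 0], [0, 0, 0], [0, 0, 0], [0, 0, 0]], "jaw": [1, 1, 1, 1, 1, 1, 1, 1, 1, 1]}}

```text
time_s: 6.77
eef_pos: [0.3904, -0.3826, 0.4033]
tool_rot: [0.001, 0.01, 1.0, 0.0]
ft_force: [1.3, 2.7, 8.3]
grip_width: 0.0125
grip_force: 31.9
```

Call:
{"api": "move_arm", "payload": {"offset": [[0, 0, 0], [0, 0, 0], [0, 0, 0], [0, 0, 0], [0, 0, 0], [0, 0, 0], [0, 0, 0], [0, 0, -20], [0, 0, -30], [0, 0, -30]], "twist": [[0, 0, 0], [0, 0, 0], [0, 0, 0], [0, 0, 0], [0, 0, 0], [0, 0, 0], [0, 0, 0], [0, 0, 0], [0, 0, 0], [0, 0, 0]], "jaw": [-1, -1, -1, -1, -1, -1, -1, -1, -1, -1]}}

```text
time_s: 7.6
eef_pos: [0.3895, -0.383, 0.4833]
tool_rot: [-0.001, 0.01, 1.0, 0.0]
ft_force: [-0.1, -0.4, 0.9]
grip_width: 0.0855
grip_force: 0.0
```

Call:
{"api": "move_arm", "payload": {"offset": [[0, 0, -20], [0, 30, 0], [0, 30, 0], [0, 30, 0], [0, 23, 0], [0, 0, 30], [0, 0, 30], [0, 0, 20], [0, 0, 15], [0, 0, 5]], "twist": [[0, 0, 0], [0, 0, 0], [0, 0, 0], [0, 0, 0], [0, 0, 0], [0, 0, 0], [0, 0, 0], [0, 0, 0], [0, 0, 0], [0, 0, 0]], "jaw": [-1, -1, -1, -1, -1, -1, -1, -1, -1, -1]}}

```text
time_s: 8.43
eef_pos: [0.3916, -0.2698, 0.4007]
tool_rot: [-0.001, 0.01, 1.0, 0.001]
ft_force: [0.3, 0.1, 0.2]
grip_width: 0.0858
grip_force: 0.0
```

Call:
{"api": "move_arm", "payload": {"offset": [[0, 0, 0], [0, 0, 0], [0, 0, 0], [0, 0, 0], [0, 0, 0], [0, 0, 0], [0, 0, 0], [0, 0, 0], [0, 0, 0], [0, 0, 0]], "twist": [[0, 0, 0], [0, 0, 0], [0, 0, 0], [0, 0, 0], [0, 0, 0], [0, 0, 0], [0, 0, 0], [0, 0, 0], [0, 0, 0], [0, 0, 0]], "jaw": [1, 1, 1, 1, 1, 1, 1, 1, 1, 1]}}

```text
time_s: 9.27
eef_pos: [0.3921, -0.2699, 0.4032]
tool_rot: [0.0, 0.01, 1.0, 0.0]
ft_force: [-1.8, 4.3, 6.1]
grip_width: 0.0129
grip_force: 29.3
```

Call:
{"api": "move_arm", "payload": {"offset": [[0, 0, 0], [0, 0, 0], [0, 0, 0], [0, 0, 0], [0, 0, 0], [0, 0, 0], [0, 0, 0], [0, 0, 0], [0, 0, 0], [0, 0, 0]], "twist": [[0, 0, 0], [0, 0, 0], [0, 0, 0], [0, 0, 0], [0, 0, 0], [0, 0, 0], [0, 0, 0], [0, 0, 0], [0, 0, 0], [0, 0, 0]], "jaw": [1, 1, 1, 1, 1, 1, 1, 1, 1, 1]}}

```text
time_s: 10.1
eef_pos: [0.3921, -0.2699, 0.4032]
tool_rot: [0.0, 0.01, 1.0, 0.0]
ft_force: [-1.5, 3.8, 5.2]
grip_width: 0.0127
grip_force: 29.3
```

Call:
{"api": "move_arm", "payload": {"offset": [[0, -3.04, -2.88], [0, -3.18, -2.72], [0, -3.32, -2.55], [0, -3.45, -2.37], [0, -3.57, -2.19], [0, -3.68, -2.0], [0, -3.78, -1.8], [0, -3.87, -1.6], [0, -3.95, -1.4], [0, -4.02, -1.19]], "twist": [[0, 0, 0], [0, 0, 0], [0, 0, 0], [0, 0, 0], [0, 0, 0], [0, 0, 0], [0, 0, 0], [0, 0, 0], [0, 0, 0], [0, 0, 0]], "jaw": [1, 1, 1, 1, 1, 1, 1, 1, 1, 1]}}

```text
time_s: 10.93
eef_pos: [0.3918, -0.3049, 0.4241]
tool_rot: [0.0, 0.01, 1.0, 0.001]
ft_force: [2.1, 10.9, 8.5]
grip_width: 0.0129
grip_force: 30.9
```

Call:
{"api": "move_arm", "payload": {"offset": [[0, -4.07, -0.98], [0, -4.12, -0.76], [0, -4.15, -0.55], [0, -4.18, -0.33], [0, -4.19, -0.11], [0, -4.19, 0.11], [0, -4.18, 0.33], [0, -4.15, 0.55], [0, -4.12, 0.76], [0, -4.07, 0.98]], "twist": [[0, 0, 0], [0, 0, 0], [0, 0, 0], [0, 0, 0], [0, 0, 0], [0, 0, 0], [0, 0, 0], [0, 0, 0], [0, 0, 0], [0, 0, 0]], "jaw": [1, 1, 1, 1, 1, 1, 1, 1, 1, 1]}}

```text
time_s: 11.77
eef_pos: [0.3911, -0.3469, 0.424]
tool_rot: [0.001, 0.01, 1.0, 0.0]
ft_force: [4.0, 8.0, 1.8]
grip_width: 0.0132
grip_force: 31.2
```

Call:
{"api": "move_arm", "payload": {"offset": [[0, -4.02, 1.19], [0, -3.95, 1.4], [0, -3.87, 1.6], [0, -3.78, 1.8], [0, -3.68, 2.0], [0, -3.57, 2.19], [0, -3.45, 2.37], [0, -3.32, 2.55], [0, -3.18, 2.72], [0, -3.04, 2.88]], "twist": [[0, 0, 0], [0, 0, 0], [0, 0, 0], [0, 0, 0], [0, 0, 0], [0, 0, 0], [0, 0, 0], [0, 0, 0], [0, 0, 0], [0, 0, 0]], "jaw": [1, 1, 1, 1, 1, 1, 1, 1, 1, 1]}}

```text
time_s: 12.6
eef_pos: [0.3903, -0.3828, 0.4032]
tool_rot: [0.001, 0.01, 1.0, 0.0]
ft_force: [2.9, 5.9, 7.1]
grip_width: 0.0126
grip_force: 32.2
```

Call:
{"api": "move_arm", "payload": {"offset": [[0, 0, 0], [0, 0, 0], [0, 0, 0], [0, 0, 0], [0, 0, 0], [0, 0, 0], [0, 0, 0], [0, 0, -20], [0, 0, -30], [0, 0, -30]], "twist": [[0, 0, 0], [0, 0, 0], [0, 0, 0], [0, 0, 0], [0, 0, 0], [0, 0, 0], [0, 0, 0], [0, 0, 0], [0, 0, 0], [0, 0, 0]], "jaw": [-1, -1, -1, -1, -1, -1, -1, -1, -1, -1]}}

```text
time_s: 13.43
eef_pos: [0.3895, -0.3831, 0.4833]
tool_rot: [-0.001, 0.01, 1.0, 0.0]
ft_force: [0.0, 0.5, 1.5]
grip_width: 0.0855
grip_force: 0.0
```

Call:
{"api": "move_arm", "payload": {"offset": [[0, 0, -30], [0, 40, 0], [0, 40, 0], [0, 40, 0], [0, 40, 0], [0, 40, 0], [0, 33, 0], [-30, 0, 0], [-35, 0, 0], [-35, 0, 0]], "twist": [[0, 0, 0], [0, 0, 0], [0, 0, 0], [0, 0, 0], [0, 0, 0], [0, 0, 0], [0, 0, 0], [0, 0, 0], [0, 0, 0], [0, 0, 0]], "jaw": [-1, -1, -1, -1, -1, -1, -1, -1, -1, -1]}}

```text
time_s: 14.27
eef_pos: [0.4954, -0.1518, 0.5134]
tool_rot: [0.001, 0.01, 1.0, -0.0]
ft_force: [-0.7, -1.0, 0.7]
grip_width: 0.0857
grip_force: 0.0
```

```bash
python3 - <<'E'
from h import *
C,p,d=take("side","side1"); P=cloud(C,d); cv2.imwrite("pics/side1c.png",cv2.resize(p[90:240,280:480,::-1],(800,600),interpolation=cv2.INTER_CUBIC))
blobs(red(p),P)
C,p,d=take("wrist","wrist1"); print(pose()[1])
E
```

```text
[429. 139.] 54 mean [ 0.395 -0.377  0.251] lo [ 0.365 -0.382  0.247] hi [ 0.424 -0.372  0.254]
[413. 151.] 73 mean [ 0.397 -0.267  0.248] lo [ 0.367 -0.271  0.243] hi [ 0.426 -0.26   0.253]
[426. 168.] 52 mean [ 0.389 -0.371  0.144] lo [ 0.365 -0.493  0.077] hi [ 0.44  -0.375  0.142]
[409. 181.] 66 mean [ 0.396 -0.266  0.136] lo [ 0.366 -0.272  0.13 ] hi [ 0.426 -0.261  0.14 ]
[347. 197.] 83 mean [ 0.569 -0.145  0.066] lo [ 0.533 -0.152  0.06 ] hi [ 0.605 -0.139  0.072]
[366. 198.] 24 mean [ 0.537 -0.225  0.033] lo [ 0.532 -0.234  0.02 ] hi [ 0.544 -0.217  0.041]
[317. 283.] 374 mean [0.412 0.22  0.029] lo [0.368 0.204 0.002] hi [0.458 0.247 0.055]
[296. 297.] 30 mean [0.441 0.277 0.004] lo [0.433 0.258 0.001] hi [0.448 0.296 0.007]
[312. 299.] 27 mean [0.398 0.258 0.006] lo [0.388 0.239 0.001] hi [0.411 0.277 0.007]
[280. 312.] 392 mean [0.426 0.355 0.024] lo [0.39  0.292 0.002] hi [0.477 0.388 0.055]
[ 0.49788346 -0.15165985  0.51145819]
```

View pics/side1c.png

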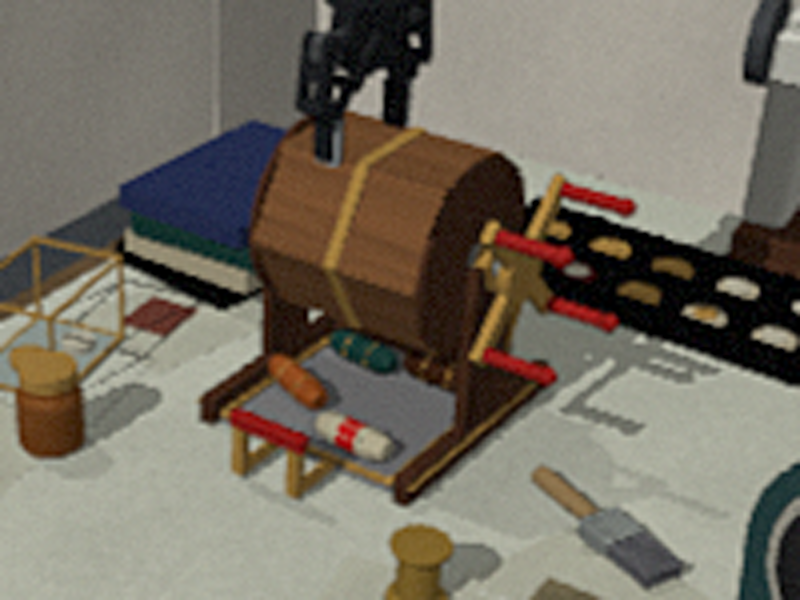

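The side crop shows the barrel with its opening down. On the tray lie amber (297,380), green (365,350), a dark brown one (430,368) and one reject (355,437). The handle bar is at (270,430). Now I'll draw the tray.

Call:
{"api": "move_arm", "payload": {"offset": [[-36, 2, 0], [-37, 1, 0], [0, 0, 40], [0, 0, 40], [0, 0, 40], [0, 0, 40], [0, 0, 40], [0, 0, 40], [0, 0, 34], [0, 0, 20]], "twist": [[0, 0, 0], [0, 0, 0], [0, 0, 0], [0, 0, 0], [0, 0, 0], [0, 0, 0], [0, 0, 0], [0, 0, 0], [0, 0, 0], [0, 0, 0]], "jaw": [0, 0, 0, 0, 0, 0, 0, 0, 0, 0]}}

```text
time_s: 15.2
eef_pos: [0.5661, -0.1507, 0.2151]
tool_rot: [-0.002, 0.01, 1.0, 0.0]
ft_force: [-0.1, -1.1, 0.9]
grip_width: 0.0426
grip_force: 0.0
```

Call:
{"api": "move_arm", "payload": {"offset": [[0, 0, 0], [0, 0, 0], [0, 0, 0], [0, 0, 0], [0, 0, 0], [0, 0, 0], [0, 0, 0], [0, 0, 0], [0, 0, 0], [0, 0, 0]], "twist": [[0, 0, 0], [0, 0, 0], [0, 0, 0], [0, 0, 0], [0, 0, 0], [0, 0, 0], [0, 0, 0], [0, 0, 0], [0, 0, 0], [0, 0, 0]], "jaw": [1, 1, 1, 1, 1, 1, 1, 1, 1, 1]}}

```text
time_s: 16.03
eef_pos: [0.5675, -0.15, 0.2196]
tool_rot: [0.0, 0.01, 1.0, 0.0]
ft_force: [1.6, 5.9, -18.6]
grip_width: 0.0133
grip_force: 33.5
```

Call:
{"api": "move_arm", "payload": {"offset": [[0, 3, -1], [0, 6, -1], [0, 10, 0], [0, 14, 0], [0, 14, 0], [0, 14, 0], [0, 14, 0], [0, 14, 0], [0, 14, 0], [0, 14, 0]], "twist": [[0, 0, 0], [0, 0, 0], [0, 0, 0], [0, 0, 0], [0, 0, 0], [0, 0, 0], [0, 0, 0], [0, 0, 0], [0, 0, 0], [0, 0, 0]], "jaw": [1, 1, 1, 1, 1, 1, 1, 1, 1, 1]}}

```text
time_s: 16.87
eef_pos: [0.569, -0.0338, 0.2207]
tool_rot: [-0.001, 0.011, 1.0, -0.0]
ft_force: [-0.7, -2.2, -27.5]
grip_width: 0.0132
grip_force: 31.4
```

Call:
{"api": "move_arm", "payload": {"offset": [[0, 14, 0], [0, 14, 0], [0, 14, 0], [0, 14, 0], [0, 14, 0], [0, 14, 0], [0, 14, 0], [0, 14, 0], [0, 12, 0], [0, 9, 0]], "twist": [[0, 0, 0], [0, 0, 0], [0, 0, 0], [0, 0, 0], [0, 0, 0], [0, 0, 0], [0, 0, 0], [0, 0, 0], [0, 0, 0], [0, 0, 0]], "jaw": [1, 1, 1, 1, 1, 1, 1, 1, 1, 1]}}

```text
time_s: 17.7
eef_pos: [0.5712, 0.0997, 0.2206]
tool_rot: [-0.002, 0.01, 1.0, -0.001]
ft_force: [-9.3, -2.0, -18.9]
grip_width: 0.0134
grip_force: 32.6
```

Call:
{"api": "move_arm", "payload": {"offset": [[0, 3, 0], [0, 0, 0], [0, 0, 0], [0, 0, 0], [0, 0, 0], [0, 0, 0], [0, 0, 0], [0, 0, 0], [0, 0, 0], [0, 0, 0]], "twist": [[0, 0, 0], [0, 0, 0], [0, 0, 0], [0, 0, 0], [0, 0, 0], [0, 0, 0], [0, 0, 0], [0, 0, 0], [0, 0, 0], [0, 0, 0]], "jaw": [1, 1, 1, 0, 0, 0, 0, 0, 0, 0]}}

```text
time_s: 18.53
eef_pos: [0.5729, 0.1021, 0.2209]
tool_rot: [0.0, 0.01, 1.0, 0.0]
ft_force: [0.0, 0.7, -0.3]
grip_width: 0.0427
grip_force: 0.0
```

Call:
{"api": "move_arm", "payload": {"offset": [[0, 0, -30], [0, 0, -40], [0, 0, -40], [0, 0, -40], [0, -15, -40], [0, -25, -40], [0, -30, -15], [0, -30, 0], [0, -20, 0], [0, 0, 0]], "twist": [[0, 0, 0], [0, 0, 0], [0, 0, 0], [0, 0, 0], [0, 0, 0], [0, 0, 0], [0, 0, 0], [0, 0, 0], [0, 0, 0], [0, 0, 0]], "jaw": [0, 0, 0, 0, 0, 0, 0, 0, 0, 0]}}

```text
time_s: 19.37
eef_pos: [0.57, -0.0193, 0.4605]
tool_rot: [0.0, 0.013, 1.0, -0.001]
ft_force: [0.2, -1.1, 0.2]
grip_width: 0.043
grip_force: 0.0
```

```bash
python3 - <<'E'
from h import *
C,p,d=take("wrist","wrist2"); print(C[2]); np.save("pics/wrist2.npy",d); P=cloud(C,d)
blobs(red(p),P)
E
```

```text
[ 0.49875617 -0.01777364  0.42936929]
[22. 15.] 131 mean [ 0.419 -0.273  0.139] lo [ 0.408 -0.276  0.138] hi [ 0.43  -0.27   0.141]
[36. 15.] 164 mean [ 0.418 -0.266  0.134] lo [ 0.407 -0.267  0.131] hi [ 0.429 -0.264  0.137]
[533.  26.] 367 mean [0.414 0.241 0.015] lo [0.386 0.204 0.002] hi [0.446 0.265 0.055]
[609.  38.] 1907 mean [0.429 0.344 0.007] lo [0.387 0.311 0.002] hi [0.478 0.374 0.005]
[560.   9.] 35 mean [0.393 0.278 0.003] lo [0.387 0.27  0.002] hi [0.398 0.283 0.004]
[570.   6.] 23 mean [0.391 0.289 0.004] lo [0.388 0.285 0.003] hi [0.394 0.294 0.005]
[576.  19.] 134 mean [0.406 0.301 0.003] lo [0.392 0.294 0.002] hi [0.416 0.309 0.005]
[554.  18.] 25 mean [0.403 0.273 0.003] lo [0.4   0.267 0.002] hi [0.407 0.279 0.005]
[564.  18.] 22 mean [0.404 0.285 0.003] lo [0.401 0.281 0.002] hi [0.406 0.291 0.005]
[540.  23.] 29 mean [0.408 0.255 0.003] lo [0.403 0.25  0.002] hi [0.412 0.262 0.005]
[591.  30.] 30 mean [0.421 0.31  0.018] lo [0.413 0.316 0.002] hi [0.421 0.326 0.005]
[563.  60.] 648 mean [0.453 0.287 0.013] lo [0.422 0.247 0.002] hi [0.481 0.314 0.055]
[550.  42.] 49 mean [0.431 0.272 0.003] lo [0.426 0.267 0.002] hi [0.437 0.278 0.005]
[540.  42.] 26 mean [0.43  0.26  0.003] lo [0.427 0.255 0.003] hi [0.434 0.264 0.004]
[525.  54.] 56 mean [0.443 0.241 0.005] lo [0.434 0.236 0.002] hi [0.45  0.251 0.005]
[546.  54.] 23 mean [0.445 0.27  0.003] lo [0.44  0.267 0.002] hi [0.449 0.273 0.004]
[563.  74.] 22 mean [0.47  0.296 0.003] lo [0.467 0.291 0.002] hi [0.473 0.3   0.005]
[526.  76.] 27 mean [0.472 0.231 0.032] lo [0.467 0.212 0.002] hi [0.476 0.252 0.056]
[631.  88.] 27 mean [0.49  0.341 0.054] lo [0.488 0.334 0.053] hi [0.491 0.346 0.055]
[424. 138.] 38 mean [0.54  0.099 0.069] lo [0.537 0.094 0.067] hi [0.544 0.105 0.07 ]
[423. 173.] 215 mean [0.582 0.1   0.071] lo [0.555 0.095 0.068] hi [0.613 0.104 0.071]
```

View pics/wrist2.png

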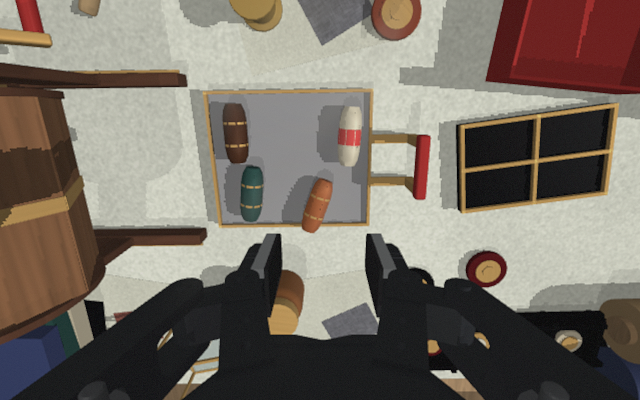

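The wrist view shows four toggles on the drawn-out tray: brown (236,133), green (252,193), reject (349,136) and amber (317,205). The case is at (537,158), the bin is upper right, and the tray handle is at (422,167).

```bash
cat >> h.py <<'E'
def toggles(P,p,zlo=.03,zhi=.06,box=(.46,.69,-.21,.035),amin=60):
    m=(P[...,2]>zlo)&(P[...,2]<zhi)&(P[...,0]>box[0])&(P[...,0]<box[1])&(P[...,1]>box[2])&(P[...,1]<box[3])
    n,l,st,ce=cv2.connectedComponentsWithStats(m.astype(np.uint8))
    for i in range(1,n):
        if st[i,4]<amin: continue
        q=P[l==i]; a=q[:,:2]-q[:,:2].mean(0); w,V=np.linalg.eigh(a.T@a); v=V[:,1]; v=v*np.sign(v[1])
        e=a@v; f=a@V[:,0]
        c=q[:,:2].mean(0)+v*(e.max()+e.min())/2
        print(ce[i].round(),"ctr",c.round(4),"yaw from +y (ccw)",round(float(np.arctan2(-v[0],v[1])),3),"len",round(float(np.ptp(e)),3),"wid",round(float(np.ptp(f)),3),"ztop",np.percentile(q[:,2],98).round(4),"rgb",np.median(p[l==i],0))
E
python3 - <<'E'
from h import *
# pose of wrist2 is unchanged
C=cam("wrist"); p=cv2.imread("pics/wrist2.png")[:,:,::-1].copy(); P=cloud(C,np.load("pics/wrist2.npy"))
toggles(P,p)
m=(P[...,2]>.013)&(P[...,2]<.03)&(P[...,0]>.48)&(P[...,1]>.14)&(P[...,1]<.42)&(P[...,0]<.72)
k,l,st,ce=cv2.connectedComponentsWithStats(m.astype(np.uint8)); i=1+st[1:,4].argmax(); print("case",cv2.minAreaRect(P[l==i][:,:2].astype(np.float32)),st[i,4])
print("tray floor z",P[170,290].round(4), P[110,290].round(4))
p2=cv2.imread("pics/side1.png")
E
```

```text
[234. 132.] ctr [ 0.532  -0.1298] yaw from +y (ccw) 1.562 len 0.075 wid 0.028 ztop 0.0407 rgb [75. 54. 43.]
[350. 135.] ctr [0.5393 0.0169] yaw from +y (ccw) 1.49 len 0.076 wid 0.029 ztop 0.0408 rgb [186. 157. 139.]
[251. 194.] ctr [ 0.6149 -0.1167] yaw from +y (ccw) 1.444 len 0.076 wid 0.028 ztop 0.0405 rgb [55. 77. 71.]
[317. 206.] ctr [ 0.6329 -0.0284] yaw from +y (ccw) 1.203 len 0.076 wid 0.028 ztop 0.0424 rgb [149.  91.  59.]
case ((0.5798401832580566, 0.2747480571269989), (0.12676970660686493, 0.2065211981534958), 6.651010990142822) 3353
tray floor z [ 0.5861 -0.0646  0.012 ] [ 0.505  -0.0602  0.0114]
```

```bash
cat >> h.py <<'E'
def go(x,y,z,heading=None):
    """tool-axis offset (mm) to TCP x,y,z; twist (rad) so that tool y points along heading (mod pi), done after the offset"""
    R,p=pose(); print("offset",(R.T@(np.array([x,y,z])-p)*1000).round(1), end=" ")
    h=np.arctan2(R[1,1],R[0,1])
    if heading is not None: t=-(heading-h); t=(t+np.pi/2)%np.pi-np.pi/2; print("twist z",round(t,3),"heading",round(h,3),end="")
    print()
E
python3 - <<'E'
from h import *
go(.533,.0174,.19,1.49)
C=cam("side"); p=cv2.imread("pics/side1.png")[:,:,::-1].copy(); _,_,d=take("side"); P=cloud(C,d)
for m in [red(p)&(P[...,2]>.047)&(P[...,2]<.065)&(P[...,1]>.15)&(P[...,1]<.45)&(P[...,0]<.55)&(P[...,0]>.3)]:
    print("bin rim",m.sum(),cv2.minAreaRect(P[m][:,:2].astype(np.float32)))
E
```

```text
offset [ 38.   33.5 270.2] twist z 0.056 heading 1.546
bin rim 202 ((0.4188363254070282, 0.2960139513015747), (0.18115641176700592, 0.13049815595149994), 82.8934097290039)
```

Call:
{"api": "move_arm", "payload": {"offset": [[19, 16.7, 0], [19, 16.8, 0], [0, 0, 40], [0, 0, 40], [0, 0, 40], [0, 0, 40], [0, 0, 40], [0, 0, 35], [0, 0, 25], [0, 0, 10]], "twist": [[0, 0, 0], [0, 0, 0.056], [0, 0, 0], [0, 0, 0], [0, 0, 0], [0, 0, 0], [0, 0, 0], [0, 0, 0], [0, 0, 0], [0, 0, 0]], "jaw": [0.1, 0.1, 0.1, 0.1, 0.1, 0.1, 0.1, 0.1, 0.1, 0.1], "grip_force": 40}}

```text
time_s: 20.3
eef_pos: [0.5323, 0.021, 0.1879]
tool_rot: [-0.002, 0.038, 0.999, 0.0]
ft_force: [-56.5, -0.9, 176.6]
grip_width: 0.0384
grip_force: 89.1
```

Call:
{"api": "move_arm", "payload": {"offset": [[0, 0, 0], [0, 0, 0], [0, 0, 0], [0, 0, 0], [0, 0, 0], [0, 0, 0], [0, 0, 0], [0, 0, 0], [0, 0, 0], [0, 0, 0]], "twist": [[0, 0, 0], [0, 0, 0], [0, 0, 0], [0, 0, 0], [0, 0, 0], [0, 0, 0], [0, 0, 0], [0, 0, 0], [0, 0, 0], [0, 0, 0]], "jaw": [0.1, 1, 1, 1, 1, 1, 1, 1, 1, 1]}}

```text
time_s: 21.13
eef_pos: [0.5325, 0.0211, 0.191]
tool_rot: [-0.001, 0.037, 0.999, 0.0]
ft_force: [-12.5, 1.4, 20.0]
grip_width: 0.027
grip_force: 48.6
```

```bash
python3 - <<'E'
from h import *
go(.415,.296,.36,1.49)
E
```

```text
offset [ 138.1  265.5 -168.6] twist z 0.006 heading 1.496
```

Call:
{"api": "move_arm", "payload": {"offset": [[0, 0, -8], [0, 0, -20], [0, 0, -35], [0, 0, -35], [0, 0, -35], [0, 0, -35], [0, 0, 0], [0, 0, 0], [15, 30, 0], [18, 34, 0]], "twist": [[0, 0, 0], [0, 0, 0], [0, 0, 0], [0, 0, 0], [0, 0, 0], [0, 0, 0], [0, 0, 0], [0, 0, 0], [0, 0, 0], [0, 0, 0]], "jaw": [1, 1, 1, 1, 1, 1, 1, 1, 1, 1]}}

```text
time_s: 21.97
eef_pos: [0.5049, 0.0855, 0.3576]
tool_rot: [-0.0, 0.04, 0.999, -0.0]
ft_force: [0.6, 2.0, -1.3]
grip_width: 0.0275
grip_force: 39.6
```

Call:
{"api": "move_arm", "payload": {"offset": [[18, 34, 0], [18, 34, 0], [18, 34, 0], [18, 34, 0], [18, 34, 0], [15, 31, 0], [0, 0, 0], [0, 0, 0], [0, 0, 0], [0, 0, 0]], "twist": [[0, 0, 0], [0, 0, 0], [0, 0, 0], [0, 0, 0], [0, 0, 0], [0, 0, 0], [0, 0, 0], [0, 0, 0], [0, 0, 0], [0, 0, 0]], "jaw": [1, 1, 1, 1, 1, 1, 1, 1, 1, 1]}}

```text
time_s: 22.8
eef_pos: [0.4161, 0.2936, 0.3577]
tool_rot: [-0.0, 0.039, 0.999, -0.0]
ft_force: [0.4, -0.5, -0.3]
grip_width: 0.0268
grip_force: 39.6
```

```bash
python3 - <<'E'
from h import *
go(.415,.296,.2,1.49)
C,p,d=take("wrist","wrist3")
s=monitor.state(); print({k:np.round(s[k],3) for k in ("ft_force","grip_width","grip_force","eef_pos")}, [k for k in dir(monitor) if k[0]!="_"],[k for k in dir(env) if k[0]!="_"])
E
```

```text
offset [  1.2   2.4 157.7] twist z 0.003 heading 1.493
{'ft_force': array([ 0.742, -0.305, -0.431]), 'grip_width': np.float64(0.027), 'grip_force': np.float64(39.623), 'eef_pos': array([0.416, 0.294, 0.358])} ['state'] ['PlanningError', 'tips_ahead']
```

View pics/wrist3.png

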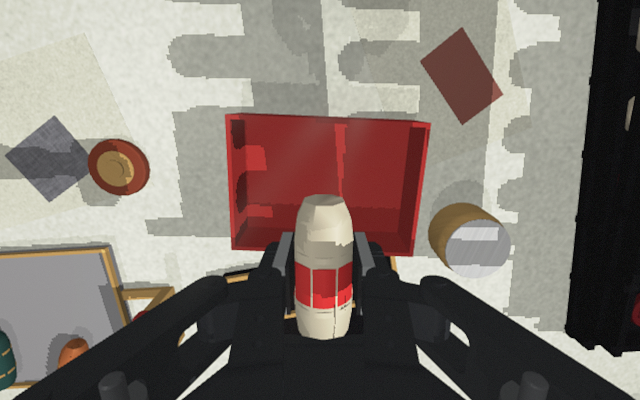

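The wrist view shows the reject held level in the jaws at (323,265), with the red bin (325,185) beneath it. I'll lower and release it.

Call:
{"api": "move_arm", "payload": {"offset": [[0, 2, 25], [0, 0, 30], [0, 0, 30], [0, 0, 30], [0, 0, 22], [0, 0, 12], [0, 0, 0], [0, 0, 0], [0, 0, 0], [0, 0, 0]], "twist": [[0, 0, 0], [0, 0, 0], [0, 0, 0], [0, 0, 0], [0, 0, 0], [0, 0, 0], [0, 0, 0], [0, 0, 0], [0, 0, 0], [0, 0, 0]], "jaw": [1, 1, 1, 1, 1, 1, 1, 0, 0, 0]}}

```text
time_s: 23.68
eef_pos: [0.4164, 0.2966, 0.2104]
tool_rot: [0.001, 0.039, 0.999, 0.001]
ft_force: [-0.3, -0.6, 0.4]
grip_width: 0.0428
grip_force: 0.0
```

Call:
{"api": "move_arm", "payload": {"offset": [[0, 0, 0], [0, 0, 0], [0, 0, -20], [0, 0, -35], [0, 0, -40], [0, 0, -40], [0, 0, -40], [0, 0, -40], [0, 0, -40], [0, 0, 0]], "twist": [[0, 0, 0], [0, 0, 0], [0, 0, 0], [0, 0, 0], [0, 0, 0], [0, 0, 0], [0, 0, 0], [0, 0, 0], [0, 0, 0], [0, 0, 0]], "jaw": [0, 0, 0, 0, 0, 0, 0, 0, 0, 0]}}

```text
time_s: 24.52
eef_pos: [0.4162, 0.2969, 0.472]
tool_rot: [0.004, 0.038, 0.999, 0.003]
ft_force: [-0.3, 1.6, 0.7]
grip_width: 0.0428
grip_force: 0.0
```

```bash
python3 - <<'E'
from h import *
C,p,d=take("wrist","wrist4"); P=cloud(C,d); toggles(P,p,.022,.045,(.35,.49,.2,.4))
C,p,d=take("scene","scene4"); P=cloud(C,d); toggles(P,p,amin=20)
cv2.imwrite("pics/scene4c.png",cv2.resize(p[150:350,180:450,::-1],None,fx=2.9,fy=2.9,interpolation=cv2.INTER_CUBIC))
go(.53,-.12,.46,1.562)
E
```

```text
[293. 186.] ctr [0.4594 0.2621] yaw from +y (ccw) -0.618 len 0.2 wid 0.106 ztop 0.0445 rgb [104.  39.  36.]
[283. 140.] ctr [0.3932 0.2468] yaw from +y (ccw) 1.198 len 0.077 wid 0.03 ztop 0.0366 rgb [164. 138. 121.]
[383. 160.] ctr [0.4305 0.3798] yaw from +y (ccw) 1.451 len 0.12 wid 0.001 ztop 0.0445 rgb [93. 30. 29.]
[333. 254.] ctr [ 0.6354 -0.0376] yaw from +y (ccw) 1.215 len 0.075 wid 0.03 ztop 0.0465 rgb [140.  84.  49.]
[295. 271.] ctr [ 0.5346 -0.1401] yaw from +y (ccw) -1.551 len 0.075 wid 0.03 ztop 0.0446 rgb [70. 43. 29.]
[319. 275.] ctr [ 0.6171 -0.1269] yaw from +y (ccw) 1.425 len 0.076 wid 0.028 ztop 0.0452 rgb [41. 68. 62.]
offset [-145.8 -406.4    5.4] twist z -0.068 heading 1.494
```

View pics/scene4c.png

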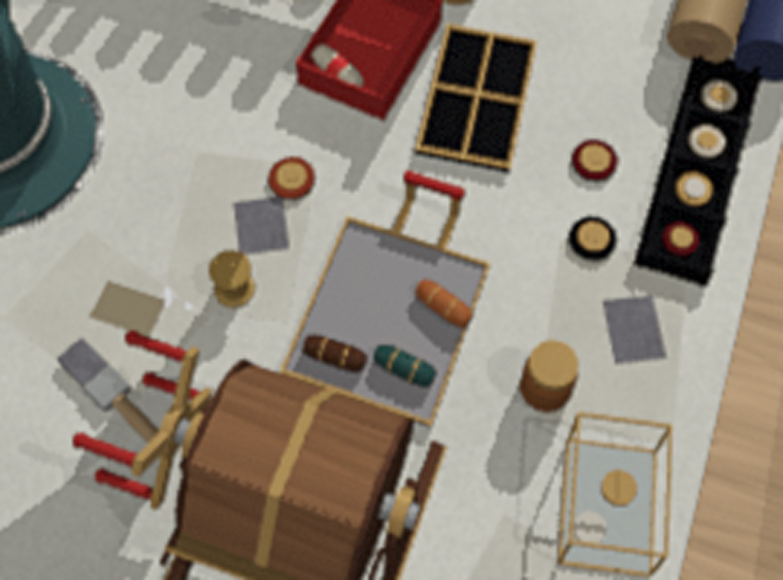

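The crop shows the reject in the bin (340,65), with brown (335,352), green (405,365) and amber (445,302) left on the tray. There is no fifth toggle. Brown is next.

Call:
{"api": "move_arm", "payload": {"offset": [[-12, -33, 0], [-12, -34, 0], [-12, -34, 0], [-12, -34, 0], [-12, -34, 0], [-12, -34, 0], [-12, -34, 0], [-12, -34, 0], [-12, -34, 0], [-12, -34, 0]], "twist": [[0, 0, 0], [0, 0, 0], [0, 0, 0], [0, 0, 0], [0, 0, 0], [0, 0, 0], [0, 0, 0], [0, 0, 0], [0, 0, 0], [0, 0, 0]], "jaw": [0, 0, 0, 0, 0, 0, 0, 0, 0, 0]}}

```text
time_s: 25.45
eef_pos: [0.5094, -0.0525, 0.4631]
tool_rot: [-0.001, 0.038, 0.999, -0.0]
ft_force: [0.6, 0.3, -0.1]
grip_width: 0.0424
grip_force: 0.0
```

Call:
{"api": "move_arm", "payload": {"offset": [[-14, -34, 25], [-14, -34, 30], [0, -9, 30], [0, 0, 25], [0, 0, 0], [0, 0, 0], [0, 0, 0], [0, 0, 0], [0, 0, 0], [0, 0, 0]], "twist": [[0, 0, 0], [0, 0, 0], [0, 0, -0.068], [0, 0, 0], [0, 0, 0], [0, 0, 0], [0, 0, 0], [0, 0, 0], [0, 0, 0], [0, 0, 0]], "jaw": [0, 0, 0, 0, 0, 0, 0, 0, 0, 0]}}

```text
time_s: 26.28
eef_pos: [0.5296, -0.123, 0.3603]
tool_rot: [0.001, 0.004, 1.0, -0.0]
ft_force: [-0.7, -0.5, -0.0]
grip_width: 0.0426
grip_force: 0.0
```

```bash
python3 - <<'E'
from h import *
C,p,d=take("wrist","wrist5"); P=cloud(C,d); toggles(P,p)
print(pose()[1]); go(.532,-.13,.195,1.562)
E
```

```text
[308. 179.] ctr [ 0.5321 -0.139 ] yaw from +y (ccw) 1.561 len 0.076 wid 0.028 ztop 0.0406 rgb [71. 50. 38.]
[322. 253.] ctr [ 0.6146 -0.1264] yaw from +y (ccw) 1.432 len 0.077 wid 0.028 ztop 0.0405 rgb [44. 67. 62.]
[413. 252.] ctr [ 0.6162 -0.0282] yaw from +y (ccw) -1.509 len 0.041 wid 0.026 ztop 0.0406 rgb [140.   82.5  49. ]
[ 0.52959405 -0.12302281  0.36009089]
offset [ -2.3  -6.9 165.1] twist z 0.0 heading 1.562
```

Call:
{"api": "move_arm", "payload": {"offset": [[-2.5, -8, 0], [0, -8, 20], [0, 0, 30], [0, 0, 30], [0, 0, 30], [0, 0, 25], [0, 0, 15], [0, 0, 10], [0, 0, 4], [0, 0, 0]], "twist": [[0, 0, 0], [0, 0, 0], [0, 0, 0], [0, 0, 0], [0, 0, 0], [0, 0, 0], [0, 0, 0], [0, 0, 0], [0, 0, 0], [0, 0, 0]], "jaw": [0, 0, 0, 0, 0, 0, 0, 0, 0, 0]}}

```text
time_s: 27.17
eef_pos: [0.5319, -0.1396, 0.195]
tool_rot: [-0.0, 0.005, 1.0, -0.0]
ft_force: [0.0, -0.6, -0.2]
grip_width: 0.0426
grip_force: 0.0
```

Call:
{"api": "move_arm", "payload": {"offset": [[0, 0, 0], [0, 0, 0], [0, 0, 0], [0, 0, 0], [0, 0, 0], [0, 0, 0], [0, 0, 0], [0, 0, 0], [0, 0, 0], [0, 0, 0]], "twist": [[0, 0, 0], [0, 0, 0], [0, 0, 0], [0, 0, 0], [0, 0, 0], [0, 0, 0], [0, 0, 0], [0, 0, 0], [0, 0, 0], [0, 0, 0]], "jaw": [0.3, 1, 1, 1, 1, 1, 1, 1, 1, 1]}}

```text
time_s: 28.0
eef_pos: [0.5322, -0.1394, 0.1964]
tool_rot: [0.001, 0.004, 1.0, -0.0]
ft_force: [-1.5, 0.6, 8.7]
grip_width: 0.0266
grip_force: 40.3
```

```bash
python3 - <<'E'
from h import *
go(.556,.222,.35,.116)
E
```

```text
offset [ -20.8  361.6 -153.7] twist z 1.446 heading 1.562
```

Call:
{"api": "move_arm", "payload": {"offset": [[0, 0, -8], [0, 0, -25], [0, 0, -40], [0, 0, -40], [0, 0, -40], [-2, 30, 0], [-3, 40, 0], [-3, 40, 0], [-3, 40, 0], [-3, 40, 0]], "twist": [[0, 0, 0], [0, 0, 0], [0, 0, 0], [0, 0, 0], [0, 0, 0], [0, 0, 0], [0, 0, 0], [0, 0, 0], [0, 0, 0], [0, 0, 0]], "jaw": [1, 1, 1, 1, 1, 1, 1, 1, 1, 1]}}

```text
time_s: 28.83
eef_pos: [0.5471, 0.0525, 0.3494]
tool_rot: [0.001, 0.005, 1.0, 0.0]
ft_force: [0.6, 0.1, -1.3]
grip_width: 0.0271
grip_force: 39.6
```

Call:
{"api": "move_arm", "payload": {"offset": [[-3, 40, 0], [-2, 40, 0], [-2, 40, 0], [0, 35, 0], [0, 16, 0], [0, 0, 0], [0, 0, 0], [0, 0, 0], [0, 0, 0], [0, 0, 0]], "twist": [[0, 0, 0], [0, 0, 0], [0, 0, 0], [0, 0, 0], [0, 0, 0.12], [0, 0, 0.12], [0, 0, 0.12], [0, 0, 0.12], [0, 0, 0.12], [0, 0, 0.12]], "jaw": [1, 1, 1, 1, 1, 1, 1, 1, 1, 1]}}

```text
time_s: 29.67
eef_pos: [0.5558, 0.2216, 0.3491]
tool_rot: [0.0, 0.359, 0.933, 0.0]
ft_force: [1.2, 0.3, -1.3]
grip_width: 0.0265
grip_force: 39.6
```

Call:
{"api": "move_arm", "payload": {"offset": [[0, 0, 0], [0, 0, 0], [0, 0, 0], [0, 0, 0], [0, 0, 0], [0, 0, 0], [0, 0, 0], [0, 0, 0], [0, 0, 0], [0, 0, 0]], "twist": [[0, 0, 0.12], [0, 0, 0.12], [0, 0, 0.12], [0, 0, 0.12], [0, 0, 0.12], [0, 0, 0.12], [0, 0, 0.006], [0, 0, 0], [0, 0, 0], [0, 0, 0]], "jaw": [1, 1, 1, 1, 1, 1, 1, 1, 1, 1]}}

```text
time_s: 30.5
eef_pos: [0.556, 0.2215, 0.3485]
tool_rot: [-0.0, 0.664, 0.748, 0.0]
ft_force: [0.2, -0.1, -0.1]
grip_width: 0.0267
grip_force: 39.6
```

```bash
python3 - <<'E'
from h import *
C,p,d=take("wrist","wrist6"); P=cloud(C,d); print(monitor.state()["grip_width"])
m=(P[...,2]>.013)&(P[...,2]<.03)&(P[...,0]>.48)&(P[...,1]>.14)&(P[...,1]<.42)&(P[...,0]<.72)
k,l,st,ce=cv2.connectedComponentsWithStats(m.astype(np.uint8)); i=1+st[1:,4].argmax(); print("case",cv2.minAreaRect(P[l==i][:,:2].astype(np.float32)),st[i,4])
go(.556,.222,.20,.116)
E
```

```text
0.026497816858039674
case ((0.5813791751861572, 0.27169251441955566), (0.1264595091342926, 0.20398667454719543), 6.625386714935303) 5589
offset [  0.5   0.  148.4] twist z 0.002 heading 0.118
```

View pics/wrist6.png

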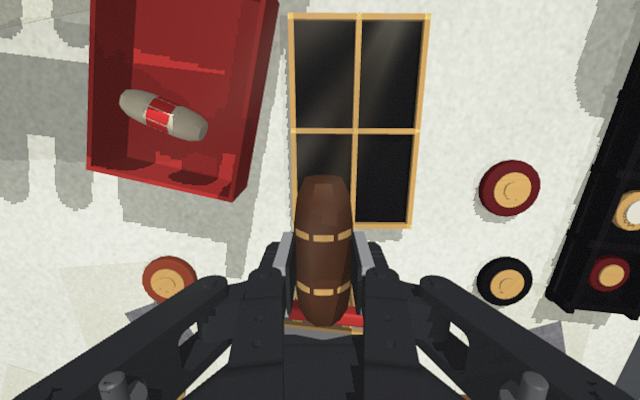

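The wrist view shows brown held at (323,250), aligned with the case's lower-left compartment (325,165). The reject is in the bin at (163,115). I'll lower it.

Call:
{"api": "move_arm", "payload": {"offset": [[0, 0, 20], [0, 0, 30], [0, 0, 30], [0, 0, 30], [0, 0, 20], [0, 0, 12], [0, 0, 6], [0, 0, 3], [0, 0, 0], [0, 0, 0]], "twist": [[0, 0, 0], [0, 0, 0], [0, 0, 0], [0, 0, 0], [0, 0, 0], [0, 0, 0], [0, 0, 0], [0, 0, 0], [0, 0, 0], [0, 0, 0]], "jaw": [1, 1, 1, 1, 1, 1, 1, 1, 1, 1]}}

```text
time_s: 31.38
eef_pos: [0.5564, 0.2217, 0.1983]
tool_rot: [0.0, 0.665, 0.747, 0.001]
ft_force: [0.5, 0.2, -1.2]
grip_width: 0.0266
grip_force: 39.6
```

Call:
{"api": "move_arm", "payload": {"offset": [[0, 0, 0], [0, 0, 0], [0, 0, 0], [0, 0, 0], [0, 0, 0], [0, 0, -10], [0, 0, -25], [0, 0, -40], [0, 0, -40], [0, 0, -40]], "twist": [[0, 0, 0], [0, 0, 0], [0, 0, 0], [0, 0, 0], [0, 0, 0], [0, 0, 0], [0, 0, 0], [0, 0, 0], [0, 0, 0], [0, 0, 0]], "jaw": [0.1, 0.1, 0.1, 0.1, 0.1, 0, 0, 0, 0, 0]}}

```text
time_s: 32.22
eef_pos: [0.5557, 0.2212, 0.3547]
tool_rot: [0.0, 0.665, 0.747, -0.0]
ft_force: [1.0, 1.0, -0.1]
grip_width: 0.0425
grip_force: 0.0
```

```bash
python3 - <<'E'
from h import *
C,p,d=take("wrist","wrist7"); P=cloud(C,d); toggles(P,p,.03,.06,(.5,.66,.16,.39))
go(.61,-.1264,.36,1.432)
E
```

```text
[325. 177.] ctr [0.5567 0.2215] yaw from +y (ccw) 0.114 len 0.076 wid 0.027 ztop 0.0408 rgb [88. 63. 50.]
offset [-351.6   12.3    1.8] twist z -1.317 heading 0.115
```

Call:
{"api": "move_arm", "payload": {"offset": [[-31, 1, 0], [-40, 2, 0], [-40, 1, 0], [-40, 2, 0], [-40, 1, 0], [-40, 1, 0], [-40, 2, 0], [-40, 1, 0], [-40, 1, 0], [0, 0, 0]], "twist": [[0, 0, 0], [0, 0, 0], [0, 0, 0], [0, 0, 0], [0, 0, 0], [0, 0, 0], [0, 0, 0], [0, 0, 0], [0, 0, 0], [0, 0, -0.12]], "jaw": [0, 0, 0, 0, 0, 0, 0, 0, 0, 0]}}

```text
time_s: 33.1
eef_pos: [0.6078, -0.1341, 0.3532]
tool_rot: [0.001, 0.623, 0.782, -0.001]
ft_force: [-0.3, -1.8, 0.4]
grip_width: 0.0428
grip_force: 0.0
```

Call:
{"api": "move_arm", "payload": {"offset": [[0, 0, 0], [0, 0, 0], [0, 0, 0], [0, 0, 0], [0, 0, 0], [0, 0, 0], [0, 0, 0], [0, 0, 0], [0, 0, 0], [0, 0, 0]], "twist": [[0, 0, -0.12], [0, 0, -0.12], [0, 0, -0.12], [0, 0, -0.12], [0, 0, -0.12], [0, 0, -0.12], [0, 0, -0.12], [0, 0, -0.12], [0, 0, -0.12], [0, 0, -0.117]], "jaw": [0, 0, 0, 0, 0, 0, 0, 0, 0, 0]}}

```text
time_s: 33.93
eef_pos: [0.6084, -0.1258, 0.353]
tool_rot: [0.0, 0.066, 0.998, -0.0]
ft_force: [0.2, 0.4, -0.3]
grip_width: 0.0425
grip_force: 0.0
```

Call:
{"api": "move_arm", "payload": {"offset": [[0, 0, 0], [0, 0, 0], [0, 0, 0], [0, 0, 0], [0, 0, 0], [0, 0, 0], [0, 0, 0], [0, 0, 0], [0, 0, 0], [0, 0, 0]], "twist": [[0, 0, 0], [0, 0, 0], [0, 0, 0], [0, 0, 0], [0, 0, 0], [0, 0, 0], [0, 0, 0], [0, 0, 0], [0, 0, 0], [0, 0, 0]], "jaw": [0, 0, 0, 0, 0, 0, 0, 0, 0, 0]}}

```text
time_s: 34.77
eef_pos: [0.6086, -0.1257, 0.3522]
tool_rot: [-0.0, 0.069, 0.998, -0.0]
ft_force: [-0.2, 0.7, 1.0]
grip_width: 0.0428
grip_force: 0.0
```

```bash
python3 - <<'E'
from h import *
C,p,d=take("wrist","wrist8"); P=cloud(C,d); toggles(P,p)
go(.6146,-.1264,.195,1.432)
E
```

```text
[324. 185.] ctr [ 0.6151 -0.126 ] yaw from +y (ccw) 1.436 len 0.076 wid 0.028 ztop 0.0407 rgb [53. 75. 69.]
[417. 192.] ctr [ 0.6328 -0.0383] yaw from +y (ccw) 1.192 len 0.077 wid 0.029 ztop 0.0426 rgb [140.  83.  49.]
offset [ -6.1   0.2 157.3] twist z 0.001 heading 1.433
```

Call:
{"api": "move_arm", "payload": {"offset": [[-6, 0, 10], [0, 0, 25], [0, 0, 30], [0, 0, 30], [0, 0, 25], [0, 0, 18], [0, 0, 10], [0, 0, 5], [0, 0, 3], [0, 0, 0]], "twist": [[0, 0, 0], [0, 0, 0], [0, 0, 0], [0, 0, 0], [0, 0, 0], [0, 0, 0], [0, 0, 0], [0, 0, 0], [0, 0, 0], [0, 0, 0]], "jaw": [0, 0, 0, 0, 0, 0, 0, 0, 0, 0]}}

```text
time_s: 35.65
eef_pos: [0.6147, -0.1266, 0.1964]
tool_rot: [0.0, 0.069, 0.998, -0.0]
ft_force: [-0.2, 0.2, -0.8]
grip_width: 0.0427
grip_force: 0.0
```

Call:
{"api": "move_arm", "payload": {"offset": [[0, 0, 0], [0, 0, 0], [0, 0, 0], [0, 0, 0], [0, 0, 0], [0, 0, 0], [0, 0, 0], [0, 0, 0], [0, 0, 0], [0, 0, 0]], "twist": [[0, 0, 0], [0, 0, 0], [0, 0, 0], [0, 0, 0], [0, 0, 0], [0, 0, 0], [0, 0, 0], [0, 0, 0], [0, 0, 0], [0, 0, 0]], "jaw": [0.3, 1, 1, 1, 1, 1, 1, 1, 1, 1]}}

```text
time_s: 36.48
eef_pos: [0.6149, -0.1266, 0.1974]
tool_rot: [0.001, 0.069, 0.998, -0.0]
ft_force: [-1.2, 0.9, 7.6]
grip_width: 0.0266
grip_force: 41.1
```

```bash
python3 - <<'E'
from h import *
go(.6162,.2278,.35,.116)
E
```

```text
offset [  47.1  351.2 -152.7] twist z 1.317 heading 1.433
```

Call:
{"api": "move_arm", "payload": {"offset": [[0, 0, -8], [0, 0, -25], [0, 0, -40], [0, 0, -40], [0, 0, -40], [4, 31, 0], [5, 40, 0], [5, 40, 0], [6, 40, 0], [5, 40, 0]], "twist": [[0, 0, 0], [0, 0, 0], [0, 0, 0], [0, 0, 0], [0, 0, 0], [0, 0, 0], [0, 0, 0], [0, 0, 0], [0, 0, 0], [0, 0, 0]], "jaw": [1, 1, 1, 1, 1, 1, 1, 1, 1, 1]}}

```text
time_s: 37.32
eef_pos: [0.6154, 0.0679, 0.3503]
tool_rot: [0.0, 0.069, 0.998, 0.0]
ft_force: [0.4, -0.3, -1.3]
grip_width: 0.0268
grip_force: 40.2
```

Call:
{"api": "move_arm", "payload": {"offset": [[5, 40, 0], [6, 40, 0], [5, 40, 0], [6, 40, 0], [0, 0, 0], [0, 0, 0], [0, 0, 0], [0, 0, 0], [0, 0, 0], [0, 0, 0]], "twist": [[0, 0, 0], [0, 0, 0], [0, 0, 0], [0, 0, 0], [0, 0, 0.12], [0, 0, 0.12], [0, 0, 0.12], [0, 0, 0.12], [0, 0, 0.12], [0, 0, 0.12]], "jaw": [1, 1, 1, 1, 1, 1, 1, 1, 1, 1]}}

```text
time_s: 38.15
eef_pos: [0.616, 0.2276, 0.3501]
tool_rot: [0.0, 0.419, 0.908, 0.0]
ft_force: [-0.5, -0.3, -0.7]
grip_width: 0.0266
grip_force: 40.2
```

Call:
{"api": "move_arm", "payload": {"offset": [[0, 0, 0], [0, 0, 0], [0, 0, 0], [0, 0, 0], [0, 0, 0], [0, 0, 0], [0, 0, 0], [0, 0, 0], [0, 0, 0], [0, 0, 0]], "twist": [[0, 0, 0.12], [0, 0, 0.12], [0, 0, 0.12], [0, 0, 0.12], [0, 0, 0.117], [0, 0, 0], [0, 0, 0], [0, 0, 0], [0, 0, 0], [0, 0, 0]], "jaw": [1, 1, 1, 1, 1, 1, 1, 1, 1, 1]}}

```text
time_s: 38.98
eef_pos: [0.6162, 0.2275, 0.3494]
tool_rot: [-0.0, 0.664, 0.748, 0.0]
ft_force: [0.5, 0.2, 0.5]
grip_width: 0.0269
grip_force: 40.2
```

```bash
python3 - <<'E'
from h import *
C,p,d=take("wrist","wrist9"); P=cloud(C,d); toggles(P,p,.03,.3,(.5,.7,.1,.39))
go(.6162,.2278,.20,.116)
E
```

```text
[262. 178.] ctr [0.5581 0.2217] yaw from +y (ccw) 0.121 len 0.076 wid 0.028 ztop 0.0407 rgb [82. 59. 47.]
[323. 332.] ctr [0.6153 0.236 ] yaw from +y (ccw) -1.444 len 0.132 wid 0.164 ztop 0.274 rgb [43. 45. 48.]
offset [  0.3   0.  149.3] twist z 0.001 heading 0.117
```

Call:
{"api": "move_arm", "payload": {"offset": [[0, 0, 20], [0, 0, 30], [0, 0, 30], [0, 0, 30], [0, 0, 20], [0, 0, 12], [0, 0, 6], [0, 0, 2], [0, 0, 0], [0, 0, 0]], "twist": [[0, 0, 0], [0, 0, 0], [0, 0, 0], [0, 0, 0], [0, 0, 0], [0, 0, 0], [0, 0, 0], [0, 0, 0], [0, 0, 0], [0, 0, 0]], "jaw": [1, 1, 1, 1, 1, 1, 1, 1, 1, 1]}}

```text
time_s: 39.87
eef_pos: [0.6166, 0.2277, 0.2005]
tool_rot: [0.0, 0.665, 0.747, 0.001]
ft_force: [0.1, -0.2, -1.3]
grip_width: 0.0263
grip_force: 40.2
```

Call:
{"api": "move_arm", "payload": {"offset": [[0, 0, 0], [0, 0, 0], [0, 0, 0], [0, 0, 0], [0, 0, 0], [0, 0, -10], [0, 0, -25], [0, 0, -40], [0, 0, -40], [0, 0, -40]], "twist": [[0, 0, 0], [0, 0, 0], [0, 0, 0], [0, 0, 0], [0, 0, 0], [0, 0, 0], [0, 0, 0], [0, 0, 0], [0, 0, 0], [0, 0, 0]], "jaw": [0.1, 0.1, 0.1, 0.1, 0.1, 0, 0, 0, 0, 0]}}

```text
time_s: 40.7
eef_pos: [0.6159, 0.2273, 0.3568]
tool_rot: [0.0, 0.665, 0.747, -0.0]
ft_force: [-0.2, 0.6, 0.4]
grip_width: 0.0428
grip_force: 0.0
```

```bash
python3 - <<'E'
from h import *
C,p,d=take("wrist","wrist10"); P=cloud(C,d); toggles(P,p,.03,.06,(.5,.66,.16,.39))
go(.633,-.0383,.36,1.192)
E
```

```text
[264. 176.] ctr [0.5581 0.2215] yaw from +y (ccw) 0.119 len 0.076 wid 0.029 ztop 0.0409 rgb [82.5 62.  49. ]
[325. 177.] ctr [0.6171 0.2275] yaw from +y (ccw) 0.113 len 0.076 wid 0.028 ztop 0.0407 rgb [62. 88. 81.]
offset [-265.8  -15.2    4.4] twist z -1.077 heading 0.115
```

Both are well placed. Amber is next.

Call:
{"api": "move_arm", "payload": {"offset": [[-32, -2, 0], [-39, -2, 0], [-39, -2, 0], [-39, -2, 0], [-39, -3, 0], [-39, -2, 0], [-39, -2, 0], [0, 0, 0], [0, 0, 0], [0, 0, 0]], "twist": [[0, 0, 0], [0, 0, 0], [0, 0, 0], [0, 0, 0], [0, 0, 0], [0, 0, 0], [0, 0, 0], [0, 0, -0.12], [0, 0, -0.12], [0, 0, -0.12]], "jaw": [0, 0, 0, 0, 0, 0, 0, 0, 0, 0]}}

```text
time_s: 41.58
eef_pos: [0.6319, -0.0392, 0.355]
tool_rot: [0.0, 0.519, 0.855, 0.0]
ft_force: [-0.0, 0.1, -0.0]
grip_width: 0.0429
grip_force: 0.0
```

Call:
{"api": "move_arm", "payload": {"offset": [[0, 0, 0], [0, 0, 0], [0, 0, 0], [0, 0, 0], [0, 0, 0], [0, 0, 0], [0, 0, 0], [0, 0, 0], [0, 0, 0], [0, 0, 0]], "twist": [[0, 0, -0.12], [0, 0, -0.12], [0, 0, -0.12], [0, 0, -0.12], [0, 0, -0.12], [0, 0, -0.117], [0, 0, 0], [0, 0, 0], [0, 0, 0], [0, 0, 0]], "jaw": [0, 0, 0, 0, 0, 0, 0, 0, 0, 0]}}

```text
time_s: 42.42
eef_pos: [0.632, -0.0383, 0.3544]
tool_rot: [0.0, 0.189, 0.982, -0.0]
ft_force: [-0.2, 0.2, -0.3]
grip_width: 0.0425
grip_force: 0.0
```

```bash
python3 - <<'E'
from h import *
C,p,d=take("wrist","wrist11"); P=cloud(C,d); toggles(P,p)
go(.6328,-.0383,.197,1.192)
print(monitor.state()["qpos"].round(2))
E
```

```text
[327. 179.] ctr [ 0.6335 -0.0359] yaw from +y (ccw) 1.204 len 0.076 wid 0.028 ztop 0.0427 rgb [145.  90.  60.]
offset [ -0.7   0.2 157.3] twist z -0.001 heading 1.191
[-0.1   0.48  0.16  1.64 -0.08  1.02  1.27]
```

Call:
{"api": "move_arm", "payload": {"offset": [[0, 1.5, 10], [0, 0, 25], [0, 0, 30], [0, 0, 30], [0, 0, 25], [0, 0, 18], [0, 0, 10], [0, 0, 6], [0, 0, 3], [0, 0, 0]], "twist": [[0, 0, 0], [0, 0, 0], [0, 0, 0], [0, 0, 0], [0, 0, 0], [0, 0, 0], [0, 0, 0], [0, 0, 0], [0, 0, 0], [0, 0, 0]], "jaw": [0, 0, 0, 0, 0, 0, 0, 0, 0, 0]}}

```text
time_s: 43.3
eef_pos: [0.6327, -0.0369, 0.1973]
tool_rot: [0.0, 0.188, 0.982, -0.0]
ft_force: [-1.1, -0.9, 0.3]
grip_width: 0.0427
grip_force: 0.0
```

Call:
{"api": "move_arm", "payload": {"offset": [[0, 0, 0], [0, 0, 0], [0, 0, 0], [0, 0, 0], [0, 0, 0], [0, 0, 0], [0, 0, 0], [0, 0, 0], [0, 0, 0], [0, 0, 0]], "twist": [[0, 0, 0], [0, 0, 0], [0, 0, 0], [0, 0, 0], [0, 0, 0], [0, 0, 0], [0, 0, 0], [0, 0, 0], [0, 0, 0], [0, 0, 0]], "jaw": [0.3, 1, 1, 1, 1, 1, 1, 1, 1, 1]}}

```text
time_s: 44.13
eef_pos: [0.6329, -0.037, 0.1982]
tool_rot: [0.001, 0.188, 0.982, 0.0]
ft_force: [-1.1, -0.1, 7.7]
grip_width: 0.0269
grip_force: 42.1
```

```bash
python3 - <<'E'
from h import *
go(.6046,.3267,.35,.116)
E
```

```text
offset [ 160.3  327.7 -151.8] twist z 1.077 heading 1.193
```

Call:
{"api": "move_arm", "payload": {"offset": [[0, 0, -8], [0, 0, -25], [0, 0, -40], [0, 0, -40], [0, 0, -40], [12, 27, 0], [16, 33, 0], [16, 33, 0], [16, 33, 0], [16, 33, 0]], "twist": [[0, 0, 0], [0, 0, 0], [0, 0, 0], [0, 0, 0], [0, 0, 0], [0, 0, 0], [0, 0, 0], [0, 0, 0], [0, 0, 0], [0, 0, 0]], "jaw": [1, 1, 1, 1, 1, 1, 1, 1, 1, 1]}}

```text
time_s: 44.97
eef_pos: [0.6201, 0.1405, 0.3512]
tool_rot: [0.0, 0.188, 0.982, 0.0]
ft_force: [0.1, -0.4, -0.1]
grip_width: 0.0262
grip_force: 41.2
```

Call:
{"api": "move_arm", "payload": {"offset": [[17, 34, 0], [17, 34, 0], [17, 34, 0], [17, 34, 0], [16, 33, 0], [0, 0, 0], [0, 0, 0], [0, 0, 0], [0, 0, 0], [0, 0, 0]], "twist": [[0, 0, 0], [0, 0, 0], [0, 0, 0], [0, 0, 0], [0, 0, 0], [0, 0, 0.12], [0, 0, 0.12], [0, 0, 0.12], [0, 0, 0.12], [0, 0, 0.12]], "jaw": [1, 1, 1, 1, 1, 1, 1, 1, 1, 1]}}

```text
time_s: 45.8
eef_pos: [0.6047, 0.3269, 0.3509]
tool_rot: [0.0, 0.472, 0.881, 0.0]
ft_force: [0.2, -0.1, -0.8]
grip_width: 0.0267
grip_force: 41.2
```

Call:
{"api": "move_arm", "payload": {"offset": [[0, 0, 0], [0, 0, 0], [0, 0, 0], [0, 0, 0], [0, 0, 0], [0, 0, 0], [0, 0, 0], [0, 0, 0], [0, 0, 0], [0, 0, 0]], "twist": [[0, 0, 0.12], [0, 0, 0.12], [0, 0, 0.12], [0, 0, 0.117], [0, 0, 0], [0, 0, 0], [0, 0, 0], [0, 0, 0], [0, 0, 0], [0, 0, 0]], "jaw": [1, 1, 1, 1, 1, 1, 1, 1, 1, 1]}}

```text
time_s: 46.63
eef_pos: [0.6049, 0.3268, 0.3503]
tool_rot: [-0.0, 0.665, 0.747, 0.0]
ft_force: [0.3, -0.1, -0.1]
grip_width: 0.0264
grip_force: 41.2
```

```bash
python3 - <<'E'
from h import *
C,p,d=take("wrist","wrist12"); print(monitor.state()["grip_width"])
go(.6046,.3267,.20,.116)
E
```

```text
0.02674821786037078
offset [-1.000e-01 -3.000e-01  1.503e+02] twist z 0.001 heading 0.117
```

View pics/wrist12.png

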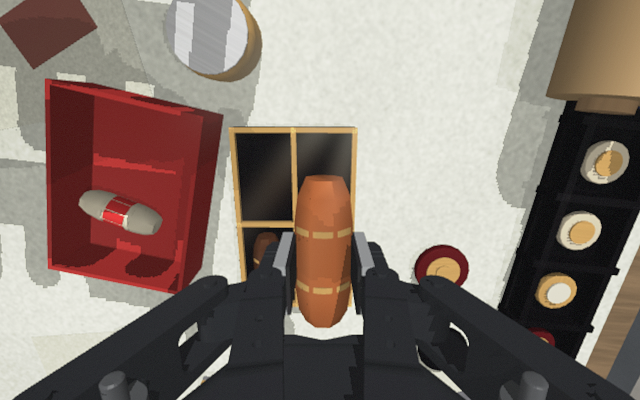

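The wrist view shows amber held at (323,250) over the upper-right compartment (327,165), with brown in its own at (265,245). I'll lower it and release.

Call:
{"api": "move_arm", "payload": {"offset": [[0, 0, 20], [0, 0, 30], [0, 0, 30], [0, 0, 30], [0, 0, 20], [0, 0, 12], [0, 0, 5], [0, 0, 2], [0, 0, 0], [0, 0, 0]], "twist": [[0, 0, 0], [0, 0, 0], [0, 0, 0], [0, 0, 0], [0, 0, 0], [0, 0, 0], [0, 0, 0], [0, 0, 0], [0, 0, 0], [0, 0, 0]], "jaw": [1, 1, 1, 1, 1, 1, 1, 1, 1, 1]}}

```text
time_s: 47.52
eef_pos: [0.6053, 0.3271, 0.2027]
tool_rot: [0.0, 0.665, 0.747, 0.001]
ft_force: [-0.6, 0.1, -0.5]
grip_width: 0.0266
grip_force: 41.2
```

Call:
{"api": "move_arm", "payload": {"offset": [[0, 0, 0], [0, 0, 0], [0, 0, 0], [0, 0, 0], [0, 0, 0], [0, 0, -10], [0, 0, -25], [0, 0, -40], [0, 0, -40], [0, 0, -40]], "twist": [[0, 0, 0], [0, 0, 0], [0, 0, 0], [0, 0, 0], [0, 0, 0], [0, 0, 0], [0, 0, 0], [0, 0, 0], [0, 0, 0], [0, 0, 0]], "jaw": [0.1, 0.1, 0.1, 0.1, 0.1, 0, 0, 0, 0, 0]}}

```text
time_s: 48.35
eef_pos: [0.6046, 0.3266, 0.3588]
tool_rot: [0.0, 0.665, 0.747, -0.0]
ft_force: [0.1, -0.3, -0.3]
grip_width: 0.043
grip_force: 0.0
```

```bash
python3 - <<'E'
from h import *
C,p,d=take("wrist","wrist13"); P=cloud(C,d); toggles(P,p,.03,.06,(.5,.66,.16,.39))
C,p,d=take("side","side13"); P=cloud(C,d)
m=red(p)&(P[...,2]>.05)&(P[...,2]<.085)&(P[...,1]>.0)&(P[...,1]<.15)&(P[...,0]>.48); blobs(m,P)
go(.574,.03,.36,1.55)
E
```

```text
[325. 177.] ctr [0.6062 0.3258] yaw from +y (ccw) 0.096 len 0.076 wid 0.028 ztop 0.0408 rgb [169. 104.  67.]
[261. 238.] ctr [0.5455 0.2538] yaw from +y (ccw) -0.657 len 0.014 wid 0.006 ztop 0.0376 rgb [76.5 50.  36. ]
[324. 265.] ctr [0.6172 0.2277] yaw from +y (ccw) 0.113 len 0.077 wid 0.028 ztop 0.0408 rgb [54. 83. 77.]
[280. 285.] ctr [0.5709 0.202 ] yaw from +y (ccw) -0.091 len 0.035 wid 0.004 ztop 0.0353 rgb [61. 40. 30.]
[301. 230.] 78 mean [0.573 0.099 0.067] lo [0.537 0.093 0.06 ] hi [0.602 0.105 0.072]
offset [-291.4  -66.2    2.5] twist z -1.434 heading 0.116
```

All three goods sit in their compartments. Back to the handle.

Call:
{"api": "move_arm", "payload": {"offset": [[-31, -8, 0], [-38, -10, 0], [-39, -10, 0], [-39, -10, 0], [-40, -11, 0], [-40, -10, 0], [0, 0, 0], [0, 0, 0], [0, 0, 0], [0, 0, 0]], "twist": [[0, 0, 0], [0, 0, 0], [0, 0, 0], [0, 0, 0], [0, 0, 0], [0, 0, 0], [0, 0, -0.12], [0, 0, -0.12], [0, 0, -0.12], [0, 0, -0.12]], "jaw": [0, 0, 0, 0, 0, 0, 0, 0, 0, 0], "grip_force": 30}}

```text
time_s: 49.28
eef_pos: [0.5725, 0.0943, 0.3571]
tool_rot: [0.0, 0.466, 0.885, 0.0]
ft_force: [0.4, 0.3, 0.1]
grip_width: 0.0429
grip_force: 0.0
```

Call:
{"api": "move_arm", "payload": {"offset": [[0, 0, 0], [0, 0, 0], [0, 0, 0], [0, 0, 0], [0, 0, 0], [0, 0, 0], [0, 0, 0], [0, 0, 0], [0, 0, 0], [0, 0, 0]], "twist": [[0, 0, -0.12], [0, 0, -0.12], [0, 0, -0.12], [0, 0, -0.12], [0, 0, -0.12], [0, 0, -0.12], [0, 0, -0.12], [0, 0, -0.114], [0, 0, 0], [0, 0, 0]], "jaw": [0, 0, 0, 0, 0, 0, 0, 0, 0, 0]}}

```text
time_s: 50.12
eef_pos: [0.5726, 0.0943, 0.3568]
tool_rot: [0.0, 0.012, 1.0, 0.0]
ft_force: [-0.1, 0.1, 0.2]
grip_width: 0.0425
grip_force: 0.0
```

```bash
python3 - <<'E'
from h import *
C,p,d=take("wrist","wrist14"); P=cloud(C,d)
m=red(p)&(P[...,2]>.05)&(P[...,2]<.085)&(P[...,1]>.0)&(P[...,1]<.15)&(P[...,0]>.48); blobs(m,P); toggles(P,p,.022)
go(.574,.0925,.219,1.55)
E
```

```text
[317. 178.] 25 mean [0.563 0.089 0.068] lo [0.553 0.088 0.067] hi [0.573 0.089 0.069]
[ 3. 73.] ctr [ 0.4661 -0.1989] yaw from +y (ccw) 1.4 len 0.012 wid 0.007 ztop 0.03 rgb [69.5 48.  37. ]
[ 59. 278.] ctr [ 0.681 -0.204] yaw from +y (ccw) -1.438 len 0.018 wid 0.012 ztop 0.0306 rgb [75.  51.5 40.5]
offset [ -1.4  -1.9 137.7] twist z -0.005 heading 1.545
```

Call:
{"api": "move_arm", "payload": {"offset": [[0, -3, 10], [0, 0, 25], [0, 0, 30], [0, 0, 30], [0, 0, 20], [0, 0, 12], [0, 0, 7], [0, 0, 3], [0, 0, 0], [0, 0, 0]], "twist": [[0, 0, 0], [0, 0, 0], [0, 0, 0], [0, 0, 0], [0, 0, 0], [0, 0, 0], [0, 0, 0], [0, 0, 0], [0, 0, 0], [0, 0, 0]], "jaw": [0, 0, 0, 0, 0, 0, 0, 0, 0, 0]}}

```text
time_s: 51.0
eef_pos: [0.5728, 0.0917, 0.2202]
tool_rot: [0.001, 0.011, 1.0, 0.0]
ft_force: [-0.4, -0.4, -0.1]
grip_width: 0.0426
grip_force: 0.0
```

Call:
{"api": "move_arm", "payload": {"offset": [[0, 0, 0], [0, 0, 0], [0, 0, 0], [0, 0, 0], [0, 0, 0], [0, 0, 0], [0, 0, 0], [0, 0, 0], [0, 0, 0], [0, 0, 0]], "twist": [[0, 0, 0], [0, 0, 0], [0, 0, 0], [0, 0, 0], [0, 0, 0], [0, 0, 0], [0, 0, 0], [0, 0, 0], [0, 0, 0], [0, 0, 0]], "jaw": [1, 1, 1, 1, 1, 1, 1, 1, 1, 1]}}

```text
time_s: 51.83
eef_pos: [0.5728, 0.0918, 0.2202]
tool_rot: [0.001, 0.01, 1.0, 0.0]
ft_force: [-0.8, 0.1, 7.4]
grip_width: 0.0133
grip_force: 31.6
```

Call:
{"api": "move_arm", "payload": {"offset": [[0, -4, 0], [0, -8, 0], [0, -12, 0], [0, -14, 0], [0, -14, 0], [0, -14, 0], [0, -14, 0], [0, -14, 0], [0, -14, 0], [0, -14, 0]], "twist": [[0, 0, 0], [0, 0, 0], [0, 0, 0], [0, 0, 0], [0, 0, 0], [0, 0, 0], [0, 0, 0], [0, 0, 0], [0, 0, 0], [0, 0, 0]], "jaw": [1, 1, 1, 1, 1, 1, 1, 1, 1, 1]}}

```text
time_s: 52.67
eef_pos: [0.5708, -0.0311, 0.2202]
tool_rot: [0.002, 0.01, 1.0, 0.0]
ft_force: [8.2, 2.7, 3.1]
grip_width: 0.0134
grip_force: 31.0
```

```bash
python3 - <<'E'
from h import *
go(.569,-.1515,.2206,1.55)
E
```

```text
offset [  -0.7 -120.4   -0.4] twist z 0.0 heading 1.55
```

Then release, lift, and back well away.

Call:
{"api": "move_arm", "payload": {"offset": [[0, -14, 0], [0, -14, 0], [0, -14, 0], [0, -14, 0], [0, -14, 0], [0, -14, 0], [0, -14, 0], [0, -10, 0], [0, -8, 0], [0, -5, 0]], "twist": [[0, 0, 0], [0, 0, 0], [0, 0, 0], [0, 0, 0], [0, 0, 0], [0, 0, 0], [0, 0, 0], [0, 0, 0], [0, 0, 0], [0, 0, 0]], "jaw": [1, 1, 1, 1, 1, 1, 1, 1, 1, 1]}}

```text
time_s: 53.5
eef_pos: [0.569, -0.1504, 0.2202]
tool_rot: [0.002, 0.01, 1.0, 0.001]
ft_force: [10.7, 29.0, 10.2]
grip_width: 0.0135
grip_force: 32.5
```

Call:
{"api": "move_arm", "payload": {"offset": [[0, 0, 0], [0, 0, 0], [0, 0, 0], [0, 0, 0], [0, 0, 0], [0, 0, 0], [0, 0, 0], [0, 0, 0], [0, 0, 0], [0, 0, 0]], "twist": [[0, 0, 0], [0, 0, 0], [0, 0, 0], [0, 0, 0], [0, 0, 0], [0, 0, 0], [0, 0, 0], [0, 0, 0], [0, 0, 0], [0, 0, 0]], "jaw": [1, 1, 1, 0, 0, 0, 0, 0, 0, 0]}}

```text
time_s: 54.33
eef_pos: [0.5674, -0.1514, 0.2192]
tool_rot: [-0.0, 0.01, 1.0, -0.0]
ft_force: [-0.9, -0.0, 0.3]
grip_width: 0.0428
grip_force: 0.0
```

Call:
{"api": "move_arm", "payload": {"offset": [[0, 0, -15], [0, 0, -30], [0, 0, -40], [0, 0, -40], [0, 0, -40], [0, 0, -40], [0, 20, -20], [0, 40, 0], [0, 40, 0], [0, 20, 0]], "twist": [[0, 0, 0], [0, 0, 0], [0, 0, 0], [0, 0, 0], [0, 0, 0], [0, 0, 0], [0, 0, 0], [0, 0, 0], [0, 0, 0], [0, 0, 0]], "jaw": [0, 0, 0, 0, 0, 0, 0, 0, 0, 0]}}

```text
time_s: 55.17
eef_pos: [0.5697, -0.0268, 0.4448]
tool_rot: [0.0, 0.009, 1.0, 0.001]
ft_force: [-0.4, 0.5, -0.2]
grip_width: 0.043
grip_force: 0.0
```

```bash
python3 - <<'E'
from h import *
C,p,d=take("side","side15"); P=cloud(C,d); blobs(red(p)&(P[...,1]<.15),P)
toggles(P,p,.03,.06,(.5,.66,.16,.39),30)
cv2.imwrite("pics/side15c.png",cv2.resize(p[100:350,210:530,::-1],None,fx=2.4,fy=2.4,interpolation=cv2.INTER_CUBIC))
print(pose()[1])
E
```

```text
[429. 139.] 54 mean [ 0.395 -0.377  0.251] lo [ 0.366 -0.383  0.246] hi [ 0.425 -0.371  0.255]
[413. 152.] 72 mean [ 0.396 -0.267  0.248] lo [ 0.367 -0.273  0.243] hi [ 0.427 -0.259  0.253]
[426. 168.] 55 mean [ 0.397 -0.393  0.131] lo [ 0.365 -0.456  0.094] hi [ 0.434 -0.376  0.142]
[409. 181.] 67 mean [ 0.397 -0.266  0.136] lo [ 0.367 -0.271  0.131] hi [ 0.426 -0.262  0.141]
[347. 197.] 86 mean [ 0.569 -0.146  0.065] lo [ 0.534 -0.152  0.057] hi [ 0.604 -0.14   0.071]
[263. 255.] ctr [0.6095 0.2311] yaw from +y (ccw) 0.053 len 0.078 wid 0.029 ztop 0.0419 rgb [22. 50. 44.]
[279. 262.] ctr [0.55   0.2215] yaw from +y (ccw) 0.089 len 0.083 wid 0.031 ztop 0.0426 rgb [50. 27. 14.]
[242. 275.] ctr [0.5987 0.3276] yaw from +y (ccw) 0.076 len 0.079 wid 0.031 ztop 0.0415 rgb [121.  62.  25.]
[ 0.56985708 -0.02420308  0.4444896 ]
```

View pics/side15c.png

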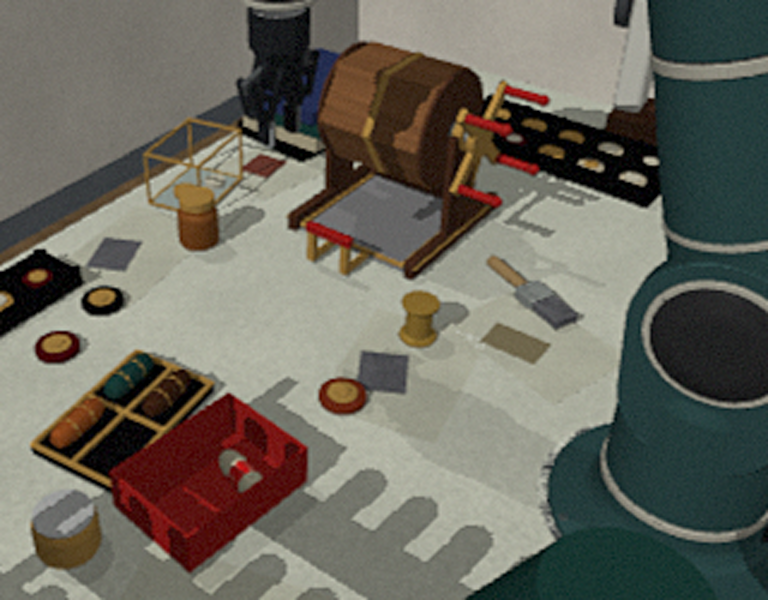

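The crop shows the empty tray home (375,220) and the barrel open side down. The three goods lie in the case (80,420), (130,375), (167,390), the reject lies in the bin (240,468), and the bystanders have not moved. I'm handing in.

```bash
python3 -c "
from bench import sign_off
print(sign_off())"
```

```text
the job is handed in; nothing more can be done
None
```

I handed the job in with the barrel open side down, the tray empty and home, the three good toggles in their own compartments and the one reject in the bin, but the wrist force read about 177 N (limit 120 N) for a moment when I picked up the reject, so the run may be judged failed.

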